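# Make up a wrapping-rod kit from a rack with a keeper bar

## Robot

A 6-joint arm with a two-finger parallel gripper is mounted at the origin on a cart in front of the work surface, level with it; the furniture and walls round the work are solid. World frame = base frame: x ahead of the robot, y to its left, z up, the work surface at z = 0. Lengths are in m, angles in rad, forces in N, time in s.
With the tool pointing down it reaches from about 0.35 to 0.975 m from the base axis. Payload 4.9 kg.
Tool frame: the origin (TCP) lies at the very end of the fingers, on their centre line; the grasp point (between the pads) lies 19 mm behind it (ctrl.grasp_offset is the distance from the TCP to the grasp point, in m); z points along the fingers, y is the line along which they close (so a half turn about z gives the same grasp; the last joint's range is limited). The gripper opens to 85 mm and grips with 20 to 120 N. Pads are 22 mm wide; open, the fingers measure 114 mm over their backs; the gripper's body (76 mm by 85 mm) begins 54 mm behind the grasp point. The pads swing forward as they close: fully open they stand 13 mm farther back than shut.
Start: joints at [-1.274, 0.053, 1.613, -0, 1.476, -0.119], TCP at [0.252, -0.572, 0.231] pointing down, gripper open.
Joint ranges: [-3.01, 3.01], [-1.01, 2.22], [0.06, 2.58], [-1.02, 4.17], [0.09, 2.62], [-3.14, 3.14]. Speed limits (rad/s): [2.57, 2.57, 3.14, 3.14, 3.14, 3.14].

## Interface

Orientations are given as a rotation vector (axis times angle).
In Python, from station import ctrl, optics gives the robot as it stands.
- The arm moves only by the shell command python3 -m handwheel 'ROWS' [OPENING] [FORCE]. ROWS is JSON, a list of rows, each an object of numbers: "tx", "ty", "tz": the shift along the tool's x, y, z in mm; "roll": the turn about the tool's z in rad. A call has 1 to 12 rows; each row shifts and turns the commanded pose from where the row before left it, along the tool's axes as they then stand; what a row does not reach is not made up. A row lasts 1/12 s, in which the tool goes at most 41.7 mm and 7.16 degrees, less where a joint would pass 70% of its speed; a pose out of reach is approached as far as the arm can. A call with a gripper value outside its range is refused whole. OPENING is the finger opening in mm, from 0 to 85.4, set as the call begins (- or left out, the last holds). The fingers move at their own pace and stop on an object; FORCE is the grip in N (left out, the last holds). Time passes only in rows, so rows that do not move let the fingers close. It gives the time, the measured TCP pose, the force, the opening and the grip force at its end, in the units of the state.
- ctrl.get_obs(): the state, without advancing time (a new reading comes with each control period).
- optics.get_image(name): name is "scene" or "top" or "wrist"; returns (picture, depth): 400x640x3 uint8, red, green, blue; 400x640 float32, m along the optical axis (not along the pixel's ray), 0 where there is no reading.
- optics.camera_params(name): a dict with "mtx" (3x3 intrinsics, pixels), "extrinsics" (4x4, takes a point from camera to world coordinates); the wrist camera has in their place "tool_from_camera" (4x4, takes a point from camera to tool coordinates, whose origin is the TCP and whose axes are the flange's). Camera axes: x right, y down, z forward; pixel columns grow to the right and rows downward; lengths in m; the calibration is good to about 2 mm. A picture is of the moment at which its call begins: read the wrist's pose just before it. camera_params takes no time and is no camera call.
- ctrl.finish_job(): hands the job in; it is judged then, once.
The state is a dict: "t": time; "q": joint angles; "dq": joint speeds; "effort": joint torques, N m; "tool_pos": TCP position; "tool_rot": TCP orientation; "contact_force": force on the tool from outside, world axes, zero at the start; "wrist_torque": the same for the moment, N m; "opening": finger opening in m; "grip_force": force on a finger pad.
Only numpy, scipy, OpenCV 4.12 (cv2) and the standard library are available. Lean on these libraries where they do the work, as an engineer would, in place of code of your own. Each camera call takes 0.05 s, during which the arm holds its last target. There are 200 camera calls.

## Task

Make up the kit tray for the next leaf-print bundle: it takes one thin, one middle and one thick wrapping rod of the tray's own length, each laid in the notches cut for its thickness. Two of them are in the rod rack under the keeper bar, so lift the bar out of its two forked brackets and lay it aside first; the third lies on the table. Leave the rod that is too long in the rack and the short offcut where it lies, and at the end set the keeper bar back home in both brackets.

Things in the scene. Friction and masses are not known exactly. Their poses are not given: they have to be found in the camera images.
- rod_rack: Rod rack, fixed: board 124 x 166 mm, origin centre underside, x along the rods. Crosspieces at x -48, +48 have 3 notches at y -52, 0, +52, floor 36 wide at z 18, teeth to z 32; board top z 6. Thin, thick, long rod lie in them in any order. Forked steel brackets open upward at x +48, y -80 and +80: seat z 48, prongs to z 66, gap 27. Table is bare at x -140 to -95 for the bar.
- keeper_bar: Keeper bar: dark wooden batten 184 mm long (its y), 14 wide (x), 14 high; on top in the middle a raised grip 56 x 14 mm, top at z 36. Origin centre of underside. Loose, about 80 g. Starts across the rods in the two brackets, origin at rack (48, 0, 48) mm, its y along rack y. Take it by the grip, closing along its x. Stands steadily on its underside on the table.
- kit_tray: Kit tray, wood, fixed, 152 (x) x 156 (y) mm, origin centre underside; end boards 136 mm apart inside, to z 32. Notched crosspieces at x -42, +42; rods lie along x, centred. Beds: thin rod y -51 (notch floor 19 wide), middle y -6 (27), thick y +47 (35); floor z 18, teeth to z 32, notches 5 mm wider a side at the mouth; board top z 6. 27 mm between rods: open fingers only 8 mm a side.
- thin_rod: Thin wrapping rod, plain light wood, eight-sided, 12 mm across flats, 120 mm long along its x. Origin on its axis, at mid-length (centre of the rod). Starts in a notch of the rack, 20 g. Belongs in the tray.
- middle_rod: Middle wrapping rod, same wood, eight-sided, 20 mm across flats, 120 mm long along its x. Origin on its axis, at mid-length (centre of the rod). Starts lying on the table, 35 g. Belongs in the tray.
- thick_rod: Thick wrapping rod, same wood, eight-sided, 28 mm across flats, 120 mm long along its x. Origin on its axis, at mid-length (centre of the rod). Starts in a notch of the rack, 60 g. Belongs in the tray.
- long_rod: Look-alike: rod 20 mm across flats but 170 mm long, too long for the tray. Origin on its axis, at mid-length (centre of the rod). Starts in a notch of the rack and stays there.
- offcut: Look-alike: offcut 20 mm across flats but only 70 mm long, on the table. Origin on its axis, at mid-length (centre of the rod). Stays where it lies.

How it is judged:
On the way:
1. the keeper bar is lifted out of its brackets, clear of the rods (distance of keeper_bar from where it was at the start of the episode above 0.06 m), for 0.2 s.
At the end, for the whole second after the job is handed in: Thin, middle and thick rod each rest in their own tray bed (within 12 mm along, 8 mm across, 4 mm in height, 0.12 rad); the keeper bar sits in both brackets (10 mm across, 13 mm along, 4 mm height); the long rod is in the rack and the offcut on the table, both within 20 mm of the start; all at rest (x of thin_rod in the frame of kit_tray between -0.012 and 0.012 m and y of thin_rod in the frame of kit_tray between -0.059 and -0.043 m and z of thin_rod in the frame of kit_tray between 0.02 and 0.028 m and angle between the x axis of each of thin_rod, middle_rod, thick_rod and the x axis of kit_tray, either way round below 0.12 rad and linear speed of each of thin_rod, middle_rod, thick_rod, keeper_bar, long_rod below 0.02 m/s and angular speed of each of thin_rod, middle_rod, thick_rod, keeper_bar, long_rod below 0.2 rad/s and x of middle_rod in the frame of kit_tray between -0.012 and 0.012 m and y of middle_rod in the frame of kit_tray between -0.014 and 0.002 m and z of middle_rod in the frame of kit_tray between 0.024 and 0.032 m and x of thick_rod in the frame of kit_tray between -0.012 and 0.012 m and y of thick_rod in the frame of kit_tray between 0.039 and 0.055 m and z of thick_rod in the frame of kit_tray between 0.028 and 0.036 m and x of keeper_bar in the frame of rod_rack between 0.038 and 0.058 m and y of keeper_bar in the frame of rod_rack between -0.013 and 0.013 m and z of keeper_bar in the frame of rod_rack between 0.044 and 0.052 m and angle between the y axis of keeper_bar and the y axis of rod_rack, either way round below 0.12 rad and angle between keeper_bar's own z axis and vertical below 0.1 rad and z of long_rod in the frame of rod_rack between 0.024 and 0.032 m and distance of each of long_rod, offcut from where it was at the start of the episode below 0.02 m); the robot touches nothing.
It also fails if it takes over 139 s, if anything falls off the work surface, if the arm or the gripper's body presses on something with over 40 N, if the wrist force passes 120 N, or if a joint passes its speed limit or range.

## Working session

There is one attempt and no reset: what is moved stays moved. The work goes in short steps, Python scripts to look and compute and a shell command to move; the robot and the scene stay as the last step left them, time stands still between calls to the robot, and variables do not carry over. Pictures are saved under pics/ and viewed, at most 14 in all, crops included, and the job is handed in when it is done.

```bash
ls; mkdir -p pics; cat > h.py <<'E'
import numpy as np, cv2
from scipy.spatial.transform import Rotation as R
from station import ctrl, optics
def grab(name):
    o=ctrl.get_obs(); im,d=optics.get_image(name); p=optics.camera_params(name)
    if name=="wrist":
        T=np.eye(4);T[:3,:3]=R.from_rotvec(o["tool_rot"]).as_matrix();T[:3,3]=o["tool_pos"]
        E=T@np.array(p["tool_from_camera"])
    else: E=np.array(p["extrinsics"])
    return im,d,np.array(p["mtx"]),E
def cloud(d,K,E):
    v,u=np.mgrid[:d.shape[0],:d.shape[1]]
    P=np.stack([(u-K[0,2])/K[0,0]*d,(v-K[1,2])/K[1,1]*d,d],-1)
    W=P@E[:3,:3].T+E[:3,3]; W[d<=0]=np.nan
    return W
def ray(u,v,K,E,z):
    r=E[:3,:3]@np.array([(u-K[0,2])/K[0,0],(v-K[1,2])/K[1,1],1]); return E[:3,3]+r*(z-E[2,3])/r[2]
def save(n,im): cv2.imwrite("pics/"+n,im[:,:,::-1])
E
python3 - <<'E'
from h import *
for n in("top","scene"):
    im,d,K,E=grab(n); save(n+"0.png",im); np.savez(n+"0.npz",im=im,d=d,K=K,E=E)
    print(n,K.round(1).tolist(),E.round(3).tolist(),(d>0).mean())
o=ctrl.get_obs();print({k:np.round(v,3).tolist() for k,v in o.items()}, ctrl.grasp_offset)
print(optics.camera_params("wrist"))
E
```

```text
pics
top [[434.2, 0.0, 319.1], [0.0, 434.2, 197.5], [0.0, 0.0, 1.0]] [[0.029, -0.986, 0.162, 0.301], [-1.0, -0.03, -0.005, 0.026], [0.009, -0.161, -0.987, 1.304], [0.0, 0.0, 0.0, 1.0]] 0.99615625
scene [[476.6, 0.0, 315.1], [0.0, 476.6, 200.0], [0.0, 0.0, 1.0]] [[-0.67, -0.48, 0.566, -0.21], [-0.742, 0.443, -0.503, 0.662], [-0.01, -0.757, -0.653, 0.879], [0.0, 0.0, 0.0, 1.0]] 0.99584375
{'t': 0.1, 'q': [-1.274, 0.053, 1.614, 0.0, 1.476, -0.119], 'dq': [-0.0, -0.0, -0.002, -0.0, 0.0, 0.0], 'effort': [0.0, -39.49, -37.136, -0.0, 0.004, -0.0], 'tool_pos': [0.252, -0.571, 0.23], 'tool_rot': [-3.072, -0.648, 0.0], 'contact_force': [0.234, 0.139, -0.077], 'wrist_torque': [-0.007, -0.027, -0.022], 'grip_force': 0.0, 'opening': 0.085} 0.0187
{'mtx': array([[277.7829182 ,   0.        , 323.08478859],
       [  0.        , 277.7829182 , 198.44638745],
       [  0.        ,   0.        ,   1.        ]]), 'tool_from_camera': array([[-1.20000918e-03, -9.46433098e-01, -3.22897740e-01,
         8.46394222e-02],
       [ 9.99999271e-01, -1.09287432e-03, -5.13090848e-04,
         8.28784137e-04],
       [ 1.32719511e-04, -3.22898121e-01,  9.46433720e-01,
        -1.43143151e-01],
       [ 0.00000000e+00,  0.00000000e+00,  0.00000000e+00,
         1.00000000e+00]])}
```

View pics/top0.png

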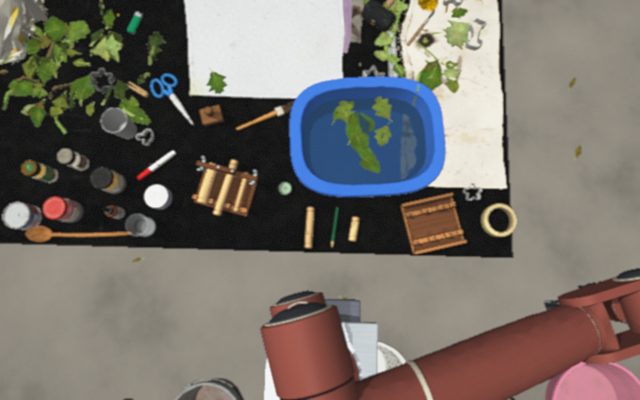

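View pics/scene0.png

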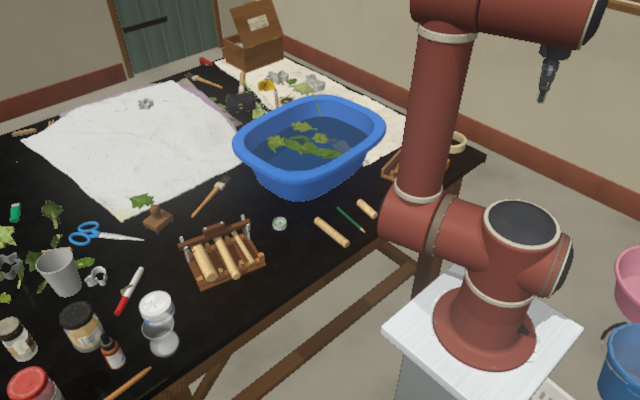

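The top view shows the rack at about (225,187), the middle rod at (309,227), the offcut at (354,229) and the tray at (433,223). The bar lies across the rack's far edge.

```bash
python3 - <<'E'
from h import *
z=np.load("top0.npz");im,d,K,E=z["im"],z["d"],z["K"],z["E"]
W=cloud(d,K,E)
for n,(u,v) in dict(rack=(225,187),mid=(309,227),off=(354,229),tray=(433,223),gripdot=(285,188)).items(): print(n,W[v,u].round(3))
# light wood blobs
hsv=cv2.cvtColor(im,cv2.COLOR_RGB2HSV)
for a in((309,227),(354,229),(205,190)): print(hsv[a[1],a[0]])
for u0,v0,u1,v1 in((295,200,325,255),(340,205,368,250)):
    m=np.zeros(d.shape,np.uint8); m[v0:v1,u0:u1]=((hsv[...,2]>130)&(hsv[...,0]<30)&(hsv[...,1]>40))[v0:v1,u0:u1]
    v,u=np.nonzero(m); P=np.array([ray(a,b,K,E,.015)[:2] for a,b in zip(u,v)]); r=cv2.minAreaRect((P*1000).astype(np.float32)); print(r,np.nanmedian(W[m>0,2]))
c=np.hstack([im[150:225,185:265],im[185:260,395:475]]);save("c0.png",cv2.resize(c,None,fx=5,fy=5,interpolation=cv2.INTER_CUBIC)[:600,:800])
E
```

```text
rack [0.531 0.3   0.037]
mid [0.422 0.048 0.019]
off [ 0.42  -0.086  0.02 ]
tray [ 0.446 -0.325  0.005]
gripdot [0.539 0.124 0.007]
[ 20 105 235]
[ 23  92 243]
[ 19 108 228]
((422.4941101074219, 48.04107666015625), (21.249736785888672, 120.29065704345703), 87.85623931884766) 0.01751199146609328
((421.75341796875, -84.54096984863281), (22.009418487548828, 71.43487548828125), 80.55998992919922) 0.01722659464749099
```

View pics/c0.png

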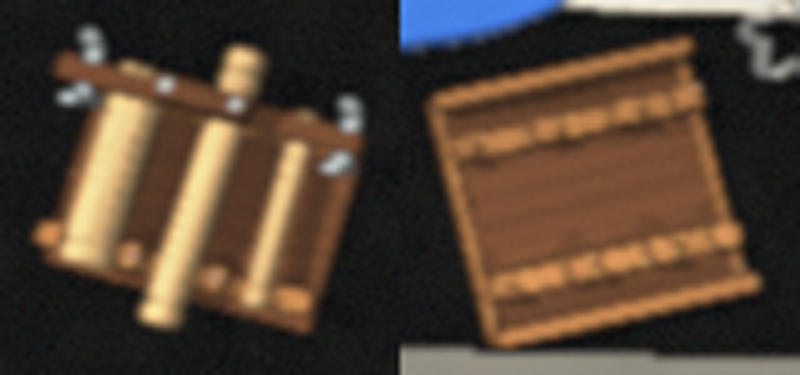

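The rack, from left to right, holds the thick, long and thin rods. The bar is on the far side, so rack +x points away from the robot and is yawed a little negative. The tray is yawed about +14°, and its direction isn't clear yet. I'll move over the tray and look with the wrist camera.

```bash
cat >> h.py <<'E'
def go(x,y,z,psi,zoff=0):
    "print shift in tool axes (mm) with present orientation, then roll needed (rad), to bring TCP to x,y,z (m), tool-x yaw psi (deg)"
    o=ctrl.get_obs(); M=R.from_rotvec(o["tool_rot"]).as_matrix()
    d=M.T@(np.array([x,y,z])-o["tool_pos"])*1000
    now=np.degrees(np.arctan2(M[1,0],M[0,0])); r=(now-psi+180)%360-180
    p=np.radians(psi);M2=np.array([[np.cos(p),np.sin(p),0],[np.sin(p),-np.cos(p),0],[0,0,-1]]);d2=M2.T@(np.array([x,y,z])-o["tool_pos"])*1000
    print("t %.1f psi %.2f tilt %.2f | before roll"%(o["t"],now,np.degrees(np.arccos(-M[2,2]))),d.round(1),"roll",round(np.radians(r),3),"q6",round(o["q"][5],2),"| after roll",d2.round(1))
E
python3 -m handwheel '[{"tx":36.2,"ty":-15.3},{"tx":36.2,"ty":-15.3},{"tx":36.2,"ty":-15.3},{"tx":36.2,"ty":-15.3},{"tx":36.2,"ty":-15.3},{"tx":36.2,"ty":-15.3},{"tx":36.2,"ty":-15.3},{"tx":36.2,"ty":-15.3},{"tx":36.2,"ty":-15.3},{"roll":0.085},{"roll":0.085},{}]'
python3 - <<'E'
from h import *
im,d,K,E=grab("wrist"); save("w1.png",im); np.savez("w1.npz",im=im,d=d,K=K,E=E); go(.494,-.313,.23,14)
E
```

```text
t 0.1 psi 23.82 tilt 0.09 | before roll [ 325.4 -138.6    0.6] roll 0.171 q6 -0.12 | after roll [ 297.  -192.1    0.3]$[0]: bad value
```

View pics/w1.png

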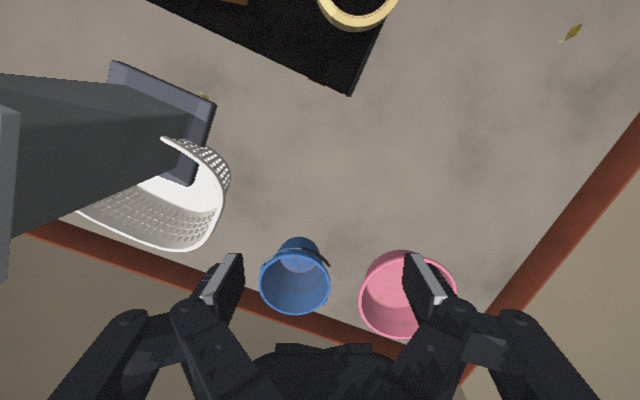

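The call was refused and the arm did not move, so this picture only shows the floor. I'll retry with every key given in each row.

```bash

python3 -m handwheel '[{"tx":35,"ty":22,"tz":0,"roll":0},{"tx":35,"ty":22,"tz":0,"roll":0}]'
python3 - <<'E'
from h import *
go(.43,-.33,.25,14)
E
```

```text
t: 0.32
tool_pos: [0.3336, -0.5839, 0.2309]
tool_rot: [-3.075, -0.643, 0.001]
contact_force: [0.3, -0.7, 0.5]
opening: 0.0856
grip_force: 0.0
t 0.3 psi 23.61 tilt 0.04 | before roll [ 190.1 -194.   -19. ] roll 0.168 q6 -0.0 | after roll [ 155.  -223.   -19.1]
```

```bash

python3 -m handwheel '[{"tx":25,"ty":-25,"tz":-2.5,"roll":0},{"tx":25,"ty":-25,"tz":-2.5,"roll":0},{"tx":25,"ty":-25,"tz":-2.5,"roll":0},{"tx":25,"ty":-25,"tz":-2.5,"roll":0},{"tx":25,"ty":-25,"tz":-2.5,"roll":0},{"tx":25,"ty":-25,"tz":-2.5,"roll":0},{"tx":25,"ty":-25,"tz":-2.5,"roll":0},{"tx":15,"ty":-19,"tz":-2,"roll":0},{"tx":0,"ty":0,"tz":0,"roll":0.084},{"tx":0,"ty":0,"tz":0,"roll":0.084},{"tx":0,"ty":0,"tz":0,"roll":0},{"tx":0,"ty":0,"tz":0,"roll":0}]'
python3 - <<'E'
from h import *
im,d,K,E=grab("wrist"); save("w2.png",im); np.savez("w2.npz",im=im,d=d,K=K,E=E); go(.43,-.33,.25,14)
E
```

```text
t: 1.32
tool_pos: [0.4296, -0.3293, 0.2505]
tool_rot: [-3.117, -0.392, 0.0]
contact_force: [-0.6, 0.5, -0.6]
opening: 0.0855
grip_force: 0.0
t 1.4 psi 14.30 tilt 0.03 | before roll [0.3 0.6 0.5] roll 0.005 q6 0.53 | after roll [0.3 0.6 0.5]
```

View pics/w2.png

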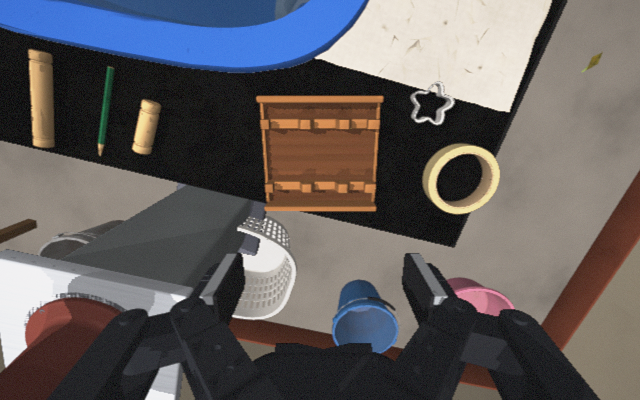

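The tray is at columns 257–383, rows 96–211. The widest notches are on the left, which is world +y, so tray x points roughly along world +x.

```bash
python3 - <<'E'
from h import *
z=np.load("w2.npz");im,d,K,E=z["im"],z["d"],z["K"],z["E"]
W=cloud(d,K,E); hsv=cv2.cvtColor(im,cv2.COLOR_RGB2HSV)
S=np.zeros(d.shape,bool);S[85:225,245:395]=1
S&=(hsv[...,1]>90)&(hsv[...,0]<25)&(hsv[...,2]>40)
print("table z",np.nanmedian(W[200:230,390:420,2]))
m=S&(W[...,2]>.024)&(W[...,2]<.042)
m=cv2.morphologyEx(m.astype(np.uint8),cv2.MORPH_OPEN,np.ones((2,2)))
P=W[m>0]; print(len(P),np.median(P[:,2]))
r=cv2.minAreaRect((P[:,:2]*1000).astype(np.float32)); print(r)
# colour outline via ray casting of wood mask to z=.032 corners
c,_=cv2.findContours(S.astype(np.uint8),cv2.RETR_EXTERNAL,cv2.CHAIN_APPROX_NONE); c=max(c,key=cv2.contourArea)
Q=np.array([ray(u,v,K,E,.032)[:2]*1000 for u,v in c[:,0]],np.float32); print(cv2.minAreaRect(Q))
# profile in tray frame
def prof(cx,cy,yaw):
    p=np.radians(yaw);a=W[S][:,:2]*1000-[cx,cy]; X=a@[np.cos(p),np.sin(p)];Y=a@[-np.sin(p),np.cos(p)];Z=W[S][:,2]*1000
    for x0 in(-42,42):
        s=abs(X-x0)<4
        print(x0,[(y,int(np.median(Z[s&(abs(Y-y)<2)])) if (s&(abs(Y-y)<2)).any() else -1) for y in range(-78,80,4)])
    for y0 in (-69,69,-28,20):
        s=abs(Y-y0)<5
        print(y0,[(x,int(np.median(Z[s&(abs(X-x)<2)])) if (s&(abs(X-x)<2)).any() else -1) for x in range(-84,86,4)])
(cx,cy),(w,h),a=r
yaw=min([a,a-90,a+90,a-180],key=lambda t:abs(t-14)); print(cx,cy,yaw); prof(cx,cy,yaw)
E
```

```text
table z 0.00043826167367455593
2514 nan
((271.8139343261719, -311.3936767578125), (196.00836181640625, 550.8375854492188), 82.29174041748047)
((446.7359619140625, -320.6044921875), (151.95799255371094, 158.0640411376953), 14.256860733032227)
271.8139343261719 -311.3936767578125 -7.708259582519531
-42 [(-78, -1), (-74, -1), (-70, -1), (-66, -1), (-62, -1), (-58, -1), (-54, -1), (-50, -1), (-46, -1), (-42, -1), (-38, -1), (-34, -1), (-30, -1), (-26, -1), (-22, -1), (-18, -1), (-14, -1), (-10, -1), (-6, -1), (-2, -1), (2, -1), (6, -1), (10, -1), (14, -1), (18, -1), (22, -1), (26, -1), (30, -1), (34, -1), (38, -1), (42, -1), (46, -1), (50, -1), (54, -1), (58, -1), (62, -1), (66, -1), (70, -1), (74, -1), (78, -1)]
42 [(-78, -1), (-74, -1), (-70, -1), (-66, -1), (-62, -1), (-58, -1), (-54, -1), (-50, -1), (-46, -1), (-42, -1), (-38, -1), (-34, -1), (-30, -1), (-26, -1), (-22, -1), (-18, -1), (-14, -1), (-10, -1), (-6, -1), (-2, -1), (2, -1), (6, -1), (10, -1), (14, -1), (18, -1), (22, -1), (26, -1), (30, -1), (34, -1), (38, -1), (42, -1), (46, -1), (50, -1), (54, -1), (58, -1), (62, -1), (
[... 1138 characters left out ...]
), (-12, -1), (-8, -1), (-4, -1), (0, -1), (4, -1), (8, -1), (12, -1), (16, -1), (20, -1), (24, -1), (28, -1), (32, -1), (36, -1), (40, -1), (44, -1), (48, -1), (52, -1), (56, -1), (60, -1), (64, -1), (68, -1), (72, -1), (76, -1), (80, -1), (84, -1)]
20 [(-84, -1), (-80, -1), (-76, -1), (-72, -1), (-68, -1), (-64, -1), (-60, -1), (-56, -1), (-52, -1), (-48, -1), (-44, -1), (-40, -1), (-36, -1), (-32, -1), (-28, -1), (-24, -1), (-20, -1), (-16, -1), (-12, -1), (-8, -1), (-4, -1), (0, -1), (4, -1), (8, -1), (12, -1), (16, -1), (20, -1), (24, -1), (28, -1), (32, -1), (36, -1), (40, -1), (44, -1), (48, -1), (52, -1), (56, -1), (60, -1), (64, -1), (68, -1), (72, -1), (76, -1), (80, -1), (84, -1)]
```

```bash
python3 - <<'E'
from h import *
z=np.load("w2.npz");im,d,K,E=z["im"],z["d"],z["K"],z["E"]
W=cloud(d,K,E); ok=np.isfinite(W[...,2]); S=np.zeros(d.shape,bool);S[85:225,245:395]=1;S&=ok
cx,cy,yaw=446.7,-320.6,14.26
p=np.radians(yaw);a=W[S][:,:2]*1000-[cx,cy]; X=a@[np.cos(p),np.sin(p)];Y=a@[-np.sin(p),np.cos(p)];Z=W[S][:,2]*1000
g=np.full((100,100),0.)
for x0 in(-42,42):
    s=abs(X-x0)<3
    print(x0,[(y,int(np.median(Z[s&(abs(Y-y)<1.6)]))) for y in range(-81,83,3) if (s&(abs(Y-y)<1.6)).any()])
for y0 in(-69,-28,20,69):
    s=abs(Y-y0)<4
    print(y0,[(x,int(np.median(Z[s&(abs(X-x)<1.6)]))) for x in range(-84,86,3) if (s&(abs(X-x)<1.6)).any()])
E
```

```text
-42 [(-81, 1), (-78, 13), (-75, 32), (-72, 32), (-69, 32), (-66, 32), (-63, 32), (-60, 20), (-57, 18), (-54, 18), (-51, 18), (-48, 18), (-45, 18), (-42, 18), (-39, 27), (-36, 32), (-33, 32), (-30, 32), (-27, 32), (-24, 27), (-21, 20), (-18, 18), (-15, 18), (-12, 18), (-9, 17), (-6, 18), (-3, 18), (0, 18), (3, 17), (6, 18), (9, 25), (12, 31), (15, 33), (18, 32), (21, 32), (24, 32), (27, 24), (30, 17), (33, 18), (36, 18), (39, 18), (42, 18), (45, 18), (48, 18), (51, 18), (54, 18), (57, 18), (60, 18), (63, 22), (66, 32), (69, 32), (72, 32), (81, 0)]
42 [(-81, 0), (-75, 32), (-72, 32), (-69, 32), (-66, 32), (-63, 32), (-60, 20), (-57, 18), (-54, 18), (-51, 18), (-48, 18), (-45, 18), (-42, 19), (-39, 28), (-36, 32), (-33, 32), (-30, 32), (-27, 32), (-24, 28), (-21, 21), (-18, 18), (-15, 18), (-12, 18), (-9, 18), (-6, 18), (-3, 18), (0, 18), (3, 18), (6, 18), (9, 23), (12, 31), (15, 32), (18, 31), (21, 31), (24, 31), (27, 22), (30, 18), (33, 18), (36, 18), (39, 18), (42, 18), (45, 18), (48, 18), (51, 18), (54, 18), (57, 18), (60, 18), (63, 20), (66, 32), (69, 32), (72, 32), (75, 32), (81, 
[... 1330 characters left out ...]
27, 6), (30, 6), (33, 6), (36, 31), (39, 32), (42, 32), (45, 32), (48, 24), (51, 6), (54, 6), (57, 6), (60, 6), (63, 6), (66, 6), (69, 31), (72, 31), (75, 32), (78, 0), (81, 0), (84, 0)]
69 [(-75, 32), (-72, 32), (-69, 23), (-66, 6), (-63, 7), (-60, 6), (-57, 6), (-54, 7), (-48, 32), (-45, 33), (-42, 32), (-39, 32), (-36, 17), (-33, 6), (-30, 6), (-27, 6), (-24, 6), (-21, 6), (-18, 6), (-15, 6), (-12, 6), (-9, 6), (-6, 6), (-3, 6), (0, 6), (3, 6), (6, 6), (9, 6), (12, 6), (15, 6), (18, 6), (21, 6), (24, 6), (27, 6), (30, 6), (33, 6), (36, 32), (39, 32), (42, 32), (45, 32), (48, 16), (51, 7), (54, 6), (57, 6), (60, 6), (63, 6), (66, 6), (69, 32), (72, 32), (75, 32), (78, 0), (81, 0), (84, 0)]
```

The tray pose is (446.7, −320.8) mm with yaw 14.26°. The depth profile matches the nominal beds. Next I'll refine the middle rod and offcut from the same picture.

```bash
python3 - <<'E'
from h import *
z=np.load("w2.npz");im,d,K,E=z["im"],z["d"],z["K"],z["E"]
W=cloud(d,K,E)
for b in((20,40,65,155),(125,90,170,160)):
    S=np.zeros(d.shape,bool);S[b[1]:b[3],b[0]:b[2]]=1;S&=np.nan_to_num(W[...,2])>.008
    P=W[S]; print(cv2.minAreaRect((P[:,:2]*1000).astype(np.float32)),np.percentile(P[:,2],98))
go(.4225,.048,.1,-2)
E
```

```text
((462.32342529296875, 12.818901062011719), (88.7927017211914, 196.37159729003906), 48.98822021484375) 0.022670321943611568
((424.82318115234375, -87.17593383789062), (21.570737838745117, 70.20906066894531), 81.09169006347656) 0.021655927670859283
t 1.4 psi 14.30 tilt 0.03 | before roll [  86.4 -367.5  150.7] roll 0.284 q6 0.53 | after roll [ -20.2 -377.   150.5]
```

```bash

python3 -m handwheel '[{"tx":8,"ty":-38,"tz":5,"roll":0},{"tx":8,"ty":-38,"tz":5,"roll":0},{"tx":8,"ty":-38,"tz":10,"roll":0},{"tx":8,"ty":-38,"tz":10,"roll":0},{"tx":8,"ty":-38,"tz":10,"roll":0},{"tx":8,"ty":-38,"tz":10,"roll":0},{"tx":8,"ty":-38,"tz":10,"roll":0},{"tx":8,"ty":-38,"tz":10,"roll":0},{"tx":6,"ty":-38,"tz":10,"roll":0},{"tx":0,"ty":-26,"tz":10,"roll":0.095},{"tx":0,"ty":0,"tz":0,"roll":0.095},{"tx":0,"ty":0,"tz":0,"roll":0.095}]' 40 30
python3 -m handwheel '[{"tx":0,"ty":0,"tz":0,"roll":0},{"tx":0,"ty":0,"tz":0,"roll":0}]'
python3 - <<'E'
from h import *
im,d,K,E=grab("wrist"); save("w3.png",im); np.savez("w3.npz",im=im,d=d,K=K,E=E)
W=cloud(d,K,E);hsv=cv2.cvtColor(im,cv2.COLOR_RGB2HSV)
m=((np.nan_to_num(W[...,2])>.008)&(W[...,2]<.03)&(hsv[...,0]<30)&(hsv[...,2]>100)).astype(np.uint8)
m[:, :150]=0
c,_=cv2.findContours(m,cv2.RETR_EXTERNAL,cv2.CHAIN_APPROX_NONE)
for k in c:
    if cv2.contourArea(k)>300:
        P=W[k[:,0,1],k[:,0,0]]; print(k[:,0].mean(0),cv2.minAreaRect((P[:,:2]*1000).astype(np.float32)))
go(.425,.047,.006,-2)
E
```

```text
t: 2.37
tool_pos: [0.4063, 0.0457, 0.1597]
tool_rot: [-3.141, 0.059, 0.003]
contact_force: [-0.8, 0.3, 0.3]
opening: 0.0404
grip_force: 0.0
t: 2.53
tool_pos: [0.4074, 0.0443, 0.1608]
tool_rot: [3.141, -0.054, -0.0]
contact_force: [-0.5, 0.2, -0.5]
opening: 0.04
grip_force: 0.0
[445.45238095 164.95238095] ((424.0104064941406, -86.58244323730469), (21.005939483642578, 70.09782409667969), 81.5958480834961)
[320.42578125 167.51171875] ((424.4679870605469, 46.555885314941406), (19.83213233947754, 120.3524169921875), 87.62976837158203)
[611.17784257 156.08746356] ((432.9349365234375, -264.16363525390625), (151.55545043945312, 52.15114212036133), 18.91290855407715)
t 2.6 psi -2.01 tilt 0.01 | before roll [ 17.4  -3.5 154.9] roll -0.0 q6 1.53 | after roll [ 17.4  -3.5 154.9]
```

```bash

python3 -m handwheel '[{"tx":8,"ty":-1.5,"tz":30,"roll":0.006},{"tx":9,"ty":-1.5,"tz":35,"roll":0},{"tx":0,"ty":0,"tz":35,"roll":0},{"tx":0,"ty":0,"tz":30,"roll":0},{"tx":0,"ty":0,"tz":15,"roll":0},{"tx":0,"ty":0,"tz":9,"roll":0},{"tx":0,"ty":0,"tz":0,"roll":0}]'
python3 -m handwheel '[{"tx":0,"ty":0,"tz":0,"roll":0},{"tx":0,"ty":0,"tz":0,"roll":0},{"tx":0,"ty":0,"tz":0,"roll":0},{"tx":0,"ty":0,"tz":0,"roll":0},{"tx":0,"ty":0,"tz":0,"roll":0}]' 10 40
python3 -c "
from h import *
go(.4245,.0466,.006,-2)"
```

```text
t: 3.17
tool_pos: [0.4229, 0.0464, 0.0049]
tool_rot: [-3.141, 0.067, 0.007]
contact_force: [-1.0, 0.3, -0.0]
opening: 0.0402
grip_force: 0.0
t: 3.58
tool_pos: [0.4259, 0.0466, 0.0085]
tool_rot: [3.141, -0.067, 0.005]
contact_force: [-0.1, -0.5, 5.0]
opening: 0.0185
grip_force: 41.0
t 3.6 psi -2.46 tilt 0.19 | before roll [-1.4  0.1  2.5] roll -0.008 q6 1.55 | after roll [-1.4  0.1  2.5]
```

```bash

python3 -m handwheel '[{"tx":0,"ty":0,"tz":-15,"roll":0},{"tx":0,"ty":0,"tz":-35,"roll":0},{"tx":0,"ty":0,"tz":-40,"roll":0},{"tx":0,"ty":20,"tz":-15,"roll":0},{"tx":0,"ty":40,"tz":0,"roll":0},{"tx":0,"ty":40,"tz":0,"roll":0},{"tx":0,"ty":40,"tz":0,"roll":0},{"tx":0,"ty":40,"tz":0,"roll":0},{"tx":0,"ty":40,"tz":0,"roll":0},{"tx":0,"ty":40,"tz":0,"roll":0},{"tx":0,"ty":40,"tz":0,"roll":0},{"tx":0,"ty":40,"tz":0,"roll":0}]'
python3 -m handwheel '[{"tx":0,"ty":20,"tz":0,"roll":-0.1},{"tx":0,"ty":0,"tz":0,"roll":-0.1},{"tx":0,"ty":0,"tz":0,"roll":-0.092},{"tx":0,"ty":0,"tz":0,"roll":0},{"tx":0,"ty":0,"tz":0,"roll":0}]'
python3 -c "
from h import *
go(.4495,-.3263,.0265,14.2)"
```

```text
t: 4.58
tool_pos: [0.4092, -0.2949, 0.1121]
tool_rot: [3.141, -0.068, 0.001]
contact_force: [1.0, 0.4, -0.2]
opening: 0.0186
grip_force: 40.4
t: 5.0
tool_pos: [0.4088, -0.3128, 0.1118]
tool_rot: [-3.118, -0.386, 0.0]
contact_force: [0.2, -0.0, -0.5]
opening: 0.0181
grip_force: 40.4
t 5.0 psi 14.12 tilt 0.01 | before roll [36.2 23.  85.3] roll -0.001 q6 0.53 | after roll [36.2 23.  85.3]
```

```bash

python3 -m handwheel '[{"tx":18,"ty":11.5,"tz":0,"roll":0},{"tx":18.2,"ty":11.5,"tz":0,"roll":0},{"tx":0,"ty":0,"tz":20,"roll":0},{"tx":0,"ty":0,"tz":20,"roll":0},{"tx":0,"ty":0,"tz":10,"roll":0},{"tx":0,"ty":0,"tz":0,"roll":0}]'
python3 -c "
from h import *
go(.4495,-.3263,.0265,14.2)"
```

```text
t: 5.5
tool_pos: [0.4479, -0.3242, 0.0587]
tool_rot: [-3.113, -0.388, 0.006]
contact_force: [-0.7, -0.0, -1.3]
opening: 0.0185
grip_force: 40.4
t 5.5 psi 14.22 tilt 0.35 | before roll [ 1.1  2.6 32.1] roll 0.0 q6 0.56 | after roll [ 1.   2.4 32.2]
```

```bash

python3 -m handwheel '[{"tx":0.5,"ty":1,"tz":10,"roll":0},{"tx":0,"ty":0,"tz":8,"roll":0},{"tx":0,"ty":0,"tz":6,"roll":0},{"tx":0,"ty":0,"tz":5,"roll":0},{"tx":0,"ty":0,"tz":1,"roll":0},{"tx":0,"ty":0,"tz":0,"roll":0},{"tx":0,"ty":0,"tz":0,"roll":0}]'
python3 -c "
from h import *
go(.4495,-.3263,.0265,14.2)"
```

```text
t: 6.08
tool_pos: [0.4505, -0.3273, 0.0321]
tool_rot: [3.117, 0.39, 0.001]
contact_force: [-0.3, 1.0, -0.2]
opening: 0.0189
grip_force: 40.4
t 6.1 psi 14.25 tilt 0.03 | before roll [-0.7 -1.3  5.6] roll 0.001 q6 0.56 | after roll [-0.7 -1.3  5.6]
```

```bash

python3 -m handwheel '[{"tx":-0.5,"ty":-1,"tz":3,"roll":0},{"tx":0,"ty":0,"tz":1.5,"roll":0},{"tx":0,"ty":0,"tz":0,"roll":0},{"tx":0,"ty":0,"tz":0,"roll":0}]'
python3 -m handwheel '[{"tx":0,"ty":0,"tz":0,"roll":0},{"tx":0,"ty":0,"tz":0,"roll":0},{"tx":0,"ty":0,"tz":0,"roll":0},{"tx":0,"ty":0,"tz":0,"roll":0}]' 33
python3 -m handwheel '[{"tx":0,"ty":0,"tz":-10,"roll":0},{"tx":0,"ty":0,"tz":-30,"roll":0},{"tx":0,"ty":0,"tz":-40,"roll":0},{"tx":0,"ty":0,"tz":-40,"roll":0},{"tx":0,"ty":-40,"tz":-40,"roll":0},{"tx":0,"ty":-40,"tz":-40,"roll":0},{"tx":0,"ty":-40,"tz":-20,"roll":0},{"tx":0,"ty":0,"tz":0,"roll":0}]'
python3 - <<'E'
from h import *
cat="""
def tray_rods(b=None):
    pass
"""
im,d,K,E=grab("wrist"); save("w4.png",im)
W=cloud(d,K,E); ok=np.isfinite(W[...,2])&(W[...,2]<.05)&(W[...,2]>.034); 
p=np.radians(14.26);a=(W[...,:2]-[.4467,-.3208])*1000; X=a@[np.cos(p),np.sin(p)];Y=a@[-np.sin(p),np.cos(p)]
m=ok&(abs(X)<75)&(abs(Y)<75); P=np.c_[X[m],Y[m],W[m][:,2]*1000]
print(len(P),P.min(0),P.max(0),cv2.minAreaRect(P[:,:2].astype(np.float32)))
E
```

```text
t: 6.42
tool_pos: [0.4495, -0.3262, 0.0272]
tool_rot: [-3.117, -0.39, 0.0]
contact_force: [-0.2, 0.4, 0.1]
opening: 0.0181
grip_force: 40.4
t: 6.75
tool_pos: [0.4497, -0.3264, 0.0275]
tool_rot: [3.117, 0.39, 0.0]
contact_force: [0.1, -0.4, -0.5]
opening: 0.0332
grip_force: 0.0
t: 7.42
tool_pos: [0.4272, -0.2307, 0.232]
tool_rot: [3.111, 0.394, 0.013]
contact_force: [1.3, -1.0, 0.6]
opening: 0.0331
grip_force: 0.0
1280 [-73.14642055 -73.37495912  34.00501518] [74.66474427 74.08690457 40.53456074] ((0.6584396362304688, 0.8159408569335938), (147.7297821044922, 146.82708740234375), 89.5383529663086)
```

```bash

python3 -m handwheel '[{"tx":18,"ty":-37,"tz":-4,"roll":0},{"tx":18,"ty":-37,"tz":-4,"roll":0},{"tx":18,"ty":-37,"tz":-4,"roll":0},{"tx":18,"ty":-37,"tz":-4,"roll":0},{"tx":18,"ty":-37,"tz":-4,"roll":0},{"tx":18,"ty":-37,"tz":-4,"roll":0},{"tx":18,"ty":-37,"tz":-4,"roll":0},{"tx":18,"ty":-37,"tz":-4,"roll":0},{"tx":18,"ty":-37,"tz":-4,"roll":0},{"tx":18,"ty":-37,"tz":-4,"roll":0},{"tx":18,"ty":-37,"tz":-4,"roll":0},{"tx":18,"ty":-37,"tz":-4,"roll":0}]'
python3 -m handwheel '[{"tx":0,"ty":-37,"tz":0,"roll":-0.12},{"tx":0,"ty":0,"tz":0,"roll":-0.12},{"tx":0,"ty":0,"tz":0,"roll":-0.12},{"tx":0,"ty":0,"tz":0,"roll":-0.12},{"tx":0,"ty":0,"tz":0,"roll":-0.12},{"tx":0,"ty":0,"tz":0,"roll":-0.12},{"tx":0,"ty":0,"tz":0,"roll":-0.12},{"tx":0,"ty":0,"tz":0,"roll":-0.12},{"tx":0,"ty":0,"tz":0,"roll":-0.12},{"tx":0,"ty":0,"tz":0,"roll":0},{"tx":0,"ty":0,"tz":0,"roll":0},{"tx":0,"ty":0,"tz":0,"roll":0}]'
python3 - <<'E'
from h import *
im,d,K,E=grab("wrist"); save("w5.png",im); np.savez("w5.npz",im=im,d=d,K=K,E=E)
go(.525,.27,.25,78)
E
```

```text
t: 8.47
tool_pos: [0.5262, 0.2521, 0.2719]
tool_rot: [3.117, 0.389, -0.002]
contact_force: [0.8, -0.1, -0.0]
opening: 0.0329
grip_force: 0.0
t: 9.47
tool_pos: [0.517, 0.286, 0.2722]
tool_rot: [-2.476, -1.933, 0.002]
contact_force: [-0.0, -0.9, -0.9]
opening: 0.0331
grip_force: 0.0
t 9.5 psi 76.00 tilt 0.04 | before roll [-13.6  11.7  22.4] roll -0.035 q6 0.62 | after roll [-14.   11.2  22.4]
```

View pics/w5.png

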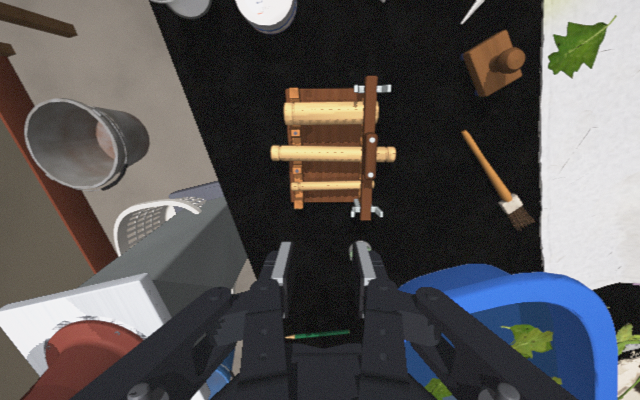

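The view shows the bar at column 370 and rows 76–220. The rods are at row 113 (thick), 153 (long) and 186 (thin), and the bare table lies to the left (columns 210–285).

```bash
python3 - <<'E'
from h import *
z=np.load("w5.npz");im,d,K,E=z["im"],z["d"],z["K"],z["E"]
W=cloud(d,K,E); Z=np.nan_to_num(W[...,2])
def rect(b,lo,hi):
    S=np.zeros(d.shape,bool);S[b[1]:b[3],b[0]:b[2]]=1;S&=(Z>lo)&(Z<hi)
    S=cv2.morphologyEx(S.astype(np.uint8),cv2.MORPH_OPEN,np.ones((2,2)))>0
    P=W[S]; return cv2.minAreaRect((P[:,:2]*1000).astype(np.float32)),round(float(np.median(P[:,2])),4),len(P)
print("grip",rect((350,60,395,235),.074,.095))
print("bar",rect((355,60,390,235),.056,.069))
print("board",rect((280,80,370,215),.003,.5))
print("thick",rect((280,98,358,128),.036,.06)); print("long",rect((265,143,358,163),.030,.06)); print("thin",rect((285,176,358,194),.024,.06))
v=150;print([(u,int(Z[v,u]*1000)) for u in range(355,400,2)]); v=100;print([(u,int(Z[v,u]*1000)) for u in range(355,400,2)])
go(.56,.3,.25,78)
E
```

```text
grip (((583.197021484375, 280.42950439453125), (76.79285430908203, 29.892276763916016), 72.92346954345703), nan, 557)
bar (((592.2440185546875, 276.0015563964844), (211.4672088623047, 54.50039291381836), 81.14385223388672), nan, 1287)
board (((518.7221069335938, 293.0206298828125), (192.52914428710938, 124.18051147460938), 79.06007385253906), nan, 9697)
thick (((533.9608764648438, 353.5849609375), (29.553821563720703, 101.90245819091797), 76.84290313720703), nan, 1636)
long (((511.17193603515625, 302.2091979980469), (26.171733856201172, 125.99651336669922), 75.73628234863281), nan, 1270)
thin (((562.3118286132812, 246.7680206298828), (3.9143178462982178, 3.6256465911865234), -105.2650375366211), nan, 544)
[(355, 36), (357, 36), (359, 36), (361, 35), (363, 61), (365, 76), (367, 83), (369, 84), (371, 84), (373, 84), (375, 83), (377, 36), (379, 35), (381, 35), (383, 36), (385, 36), (387, 34), (389, 34), (391, 34), (393, 37), (395, 35), (397, 1), (399, 0)]
[(355, 5), (357, 5), (359, 5), (361, 9), (363, 19), (365, 60), (367, 63), (369, 62), (371, 62), (373, 62), (375, 63), (377, 0), (379, 1), (381, 1), (383, 0), (385, 0), (387, 1), (389, 1), (391, 1), (393, 1), (395, 1), (397, 0), (399, 1)]
t 9.5 psi 76.00 tilt 0.04 | before roll [23.9 38.4 22.4] roll -0.035 q6 0.62 | after roll [22.6 39.2 22.4]
```

```bash
cat >> h.py <<'E'
def rect(W,b,lo,hi):
    Z=np.nan_to_num(W[...,2]); S=np.zeros(Z.shape,bool);S[b[1]:b[3],b[0]:b[2]]=1;S&=(Z>lo)&(Z<hi)
    S&=cv2.morphologyEx(S.astype(np.uint8),cv2.MORPH_OPEN,np.ones((3,3)))>0
    P=W[S]; (c,s,a)=cv2.minAreaRect((P[:,:2]*1000).astype(np.float32))
    return np.round(c,1),np.round(s,1),round(a if s[0]>s[1] else a-90,2),round(float(np.median(P[:,2])),4),len(P)
E
python3 - <<'E'
from h import *
z=np.load("w5.npz");W=cloud(z["d"],z["K"],z["E"])
print("grip",rect(W,(350,60,395,235),.080,.09))
print("bar",rect(W,(350,60,400,235),.059,.066))
print("board",rect(W,(280,80,375,215),.0035,.034))
print("thick",rect(W,(280,98,358,128),.036,.06)); print("long",rect(W,(265,143,358,163),.030,.06)); print("thin",rect(W,(285,176,358,194),.024,.06))
E
```

```text
grip (array([579.8, 293. ]), array([55.2, 13.8]), 76.48, 0.084, 506)
bar (array([579.8, 293.2]), array([183.5,  14.4]), 76.51, 0.0623, 1097)
board (array([525.4, 305. ]), array([165.8, 106.4]), 76.43, 0.0069, 5664)
thick (array([533.2, 355.7]), array([27.4, 93.9]), -14.11, 0.0452, 1636)
long (array([511.2, 306.1]), array([ 20.3, 118.4]), -15.08, 0.0372, 1266)
thin (array([512.9, 256.6]), array([12.4, 94.7]), -12.49, 0.0295, 538)
```

```bash
python3 -c "
from h import *
go(.5798,.2931,.062,76.5)"
python3 -m handwheel '[{"tx":10,"ty":29.5,"tz":30,"roll":-0.008},{"tx":12,"ty":29.5,"tz":35,"roll":0},{"tx":0,"ty":0,"tz":35,"roll":0},{"tx":0,"ty":0,"tz":30,"roll":0},{"tx":0,"ty":0,"tz":0,"roll":0},{"tx":0,"ty":0,"tz":0,"roll":0}]' 40
python3 -c "
from h import *
go(.5798,.2931,.062,76.5)"
```

```text
t 9.5 psi 76.00 tilt 0.04 | before roll [ 22.1  59.4 210.4] roll -0.009 q6 0.62 | after roll [ 21.5  59.5 210.4]
t: 10.02
tool_pos: [0.5731, 0.2925, 0.1459]
tool_rot: [-2.465, -1.945, 0.008]
contact_force: [0.5, -0.0, 0.9]
opening: 0.0403
grip_force: 0.0
t 10.0 psi 76.54 tilt 0.29 | before roll [ 2.4  6.7 83.8] roll 0.001 q6 0.59 | after roll [ 2.1  6.4 83.9]
```

```bash

python3 -m handwheel '[{"tx":0,"ty":2,"tz":20,"roll":0},{"tx":0,"ty":0,"tz":20,"roll":0},{"tx":0,"ty":0,"tz":10,"roll":0},{"tx":0,"ty":0,"tz":0,"roll":0},{"tx":0,"ty":0,"tz":0,"roll":0},{"tx":0,"ty":0,"tz":0,"roll":0}]'
python3 -c "
from h import *
go(.5798,.2931,.062,76.5)"
```

```text
t: 10.52
tool_pos: [0.5777, 0.2932, 0.1007]
tool_rot: [2.465, 1.946, 0.006]
contact_force: [0.0, 0.1, -0.1]
opening: 0.0401
grip_force: 0.0
t 10.5 psi 76.59 tilt 0.21 | before roll [ 0.3  2.  38.7] roll 0.002 q6 0.59 | after roll [ 0.4  2.1 38.7]
```

```bash

python3 -m handwheel '[{"tx":0,"ty":1,"tz":15,"roll":0},{"tx":0,"ty":0,"tz":10,"roll":0},{"tx":0,"ty":0,"tz":8,"roll":0},{"tx":0,"ty":0,"tz":0,"roll":0},{"tx":0,"ty":0,"tz":0,"roll":0},{"tx":0,"ty":0,"tz":0,"roll":0}]'
python3 -c "
from h import *
go(.5798,.2931,.062,76.5)"
python3 -m handwheel '[{"tx":0,"ty":0,"tz":0,"roll":0},{"tx":0,"ty":0,"tz":0,"roll":0},{"tx":0,"ty":0,"tz":0,"roll":0},{"tx":0,"ty":0,"tz":0,"roll":0},{"tx":0,"ty":0,"tz":0,"roll":0}]' 5 50
python3 -c "
from h import *
go(.5798,.2931,.062,76.5)"
```

```text
t: 11.02
tool_pos: [0.5774, 0.2924, 0.065]
tool_rot: [-2.466, -1.947, 0.0]
contact_force: [-0.8, 0.0, 0.5]
opening: 0.0401
grip_force: 0.0
t 11.0 psi 76.59 tilt 0.01 | before roll [1.2 2.2 3. ] roll 0.002 q6 0.59 | after roll [1.2 2.2 3. ]
t: 11.43
tool_pos: [0.5779, 0.2926, 0.066]
tool_rot: [2.465, 1.947, 0.002]
contact_force: [0.2, -0.4, 2.3]
opening: 0.0122
grip_force: 52.1
t 11.4 psi 76.59 tilt 0.08 | before roll [0.9 1.7 4. ] roll 0.002 q6 0.59 | after roll [0.9 1.7 4. ]
```

```bash

python3 -m handwheel '[{"tx":0,"ty":0,"tz":-8,"roll":0},{"tx":0,"ty":0,"tz":-15,"roll":0},{"tx":0,"ty":0,"tz":-25,"roll":0},{"tx":0,"ty":0,"tz":-22,"roll":0},{"tx":0,"ty":-15,"tz":0,"roll":0},{"tx":0,"ty":-30,"tz":0,"roll":0},{"tx":0,"ty":-35,"tz":0,"roll":0},{"tx":0,"ty":-35,"tz":0,"roll":0},{"tx":0,"ty":-30,"tz":0,"roll":0},{"tx":0,"ty":-28,"tz":0,"roll":0},{"tx":0,"ty":0,"tz":0,"roll":0},{"tx":0,"ty":0,"tz":0,"roll":0}]'
python3 -c "
from h import *
go(.4097,.3327,.019,76.6)"
```

```text
t: 12.43
tool_pos: [0.4083, 0.333, 0.1362]
tool_rot: [2.463, 1.949, 0.002]
contact_force: [-0.2, -0.4, -0.2]
opening: 0.013
grip_force: 51.7
t 12.4 psi 76.71 tilt 0.08 | before roll [ -0.    1.3 117.2] roll 0.002 q6 0.78 | after roll [1.000e-01 1.500e+00 1.172e+02]
```

```bash

python3 -m handwheel '[{"tx":0,"ty":0,"tz":25,"roll":0},{"tx":0,"ty":0,"tz":35,"roll":0},{"tx":0,"ty":0,"tz":30,"roll":0},{"tx":0,"ty":0,"tz":12,"roll":0},{"tx":0,"ty":0,"tz":8,"roll":0},{"tx":0,"ty":0,"tz":4,"roll":0},{"tx":0,"ty":0,"tz":1,"roll":0},{"tx":0,"ty":0,"tz":0,"roll":0},{"tx":0,"ty":0,"tz":0,"roll":0},{"tx":0,"ty":0,"tz":0,"roll":0}]'
```

```text
t: 13.27
tool_pos: [0.4102, 0.3332, 0.0217]
tool_rot: [2.465, 1.947, 0.004]
contact_force: [0.4, 0.5, -0.5]
opening: 0.013
grip_force: 51.7
```

```bash

python3 -m handwheel '[{"tx":0,"ty":0,"tz":2,"roll":0},{"tx":0,"ty":0,"tz":1.5,"roll":0},{"tx":0,"ty":0,"tz":0,"roll":0},{"tx":0,"ty":0,"tz":0,"roll":0},{"tx":0,"ty":0,"tz":0,"roll":0}]'
python3 -m handwheel '[{"tx":0,"ty":0,"tz":0,"roll":0},{"tx":0,"ty":0,"tz":0,"roll":0},{"tx":0,"ty":0,"tz":0,"roll":0}]' 27
python3 -m handwheel '[{"tx":0,"ty":0,"tz":-10,"roll":0},{"tx":0,"ty":0,"tz":-30,"roll":0},{"tx":0,"ty":0,"tz":-40,"roll":0},{"tx":0,"ty":0,"tz":-40,"roll":0},{"tx":0,"ty":0,"tz":-30,"roll":0},{"tx":0,"ty":0,"tz":0,"roll":0},{"tx":0,"ty":0,"tz":0,"roll":0}]'
```

```text
t: 13.68
tool_pos: [0.4098, 0.333, 0.0179]
tool_rot: [2.465, 1.947, 0.002]
contact_force: [-1.8, -1.9, 5.2]
opening: 0.0128
grip_force: 52.4
t: 13.93
tool_pos: [0.409, 0.3325, 0.0165]
tool_rot: [-2.465, -1.947, 0.0]
contact_force: [-0.3, -0.1, -0.7]
opening: 0.0271
grip_force: 0.0
t: 14.52
tool_pos: [0.4105, 0.3334, 0.1702]
tool_rot: [2.465, 1.947, 0.01]
contact_force: [0.7, -0.0, -0.3]
opening: 0.0269
grip_force: 0.0
```

```bash

python3 -m handwheel '[{"tx":0,"ty":24,"tz":-20,"roll":0},{"tx":0,"ty":24,"tz":-20,"roll":0},{"tx":0,"ty":24,"tz":-20,"roll":0},{"tx":0,"ty":24,"tz":-20,"roll":0.121},{"tx":0,"ty":0,"tz":0,"roll":0.121},{"tx":0,"ty":0,"tz":0,"roll":0.121},{"tx":0,"ty":0,"tz":0,"roll":0.121},{"tx":0,"ty":0,"tz":0,"roll":0.121},{"tx":0,"ty":0,"tz":0,"roll":0.121},{"tx":0,"ty":0,"tz":0,"roll":0.121},{"tx":0,"ty":0,"tz":0,"roll":0.121},{"tx":0,"ty":0,"tz":0,"roll":0.121}]' 46
python3 -m handwheel '[{"tx":0,"ty":0,"tz":0,"roll":0.121},{"tx":0,"ty":0,"tz":0,"roll":0.121},{"tx":0,"ty":0,"tz":0,"roll":0.121},{"tx":0,"ty":0,"tz":0,"roll":0.12},{"tx":0,"ty":0,"tz":0,"roll":0},{"tx":0,"ty":0,"tz":0,"roll":0},{"tx":0,"ty":0,"tz":0,"roll":0}]'
python3 - <<'E'
from h import *
im,d,K,E=grab("wrist"); save("w6.png",im); np.savez("w6.npz",im=im,d=d,K=K,E=E)
go(.533,.304,.25,-13.5)
E
```

```text
t: 15.52
tool_pos: [0.5014, 0.3098, 0.2441]
tool_rot: [3.117, 0.379, -0.007]
contact_force: [-0.2, 0.2, 0.2]
opening: 0.0462
grip_force: 0.0
t: 16.1
tool_pos: [0.502, 0.31, 0.2454]
tool_rot: [3.119, -0.365, -0.003]
contact_force: [-0.5, -0.0, 0.3]
opening: 0.0462
grip_force: 0.0
t 16.1 psi -13.36 tilt 0.09 | before roll [31.4 -1.2 -4.3] roll 0.002 q6 2.23 | after roll [31.4 -1.3 -4.3]
```

View pics/w6.png

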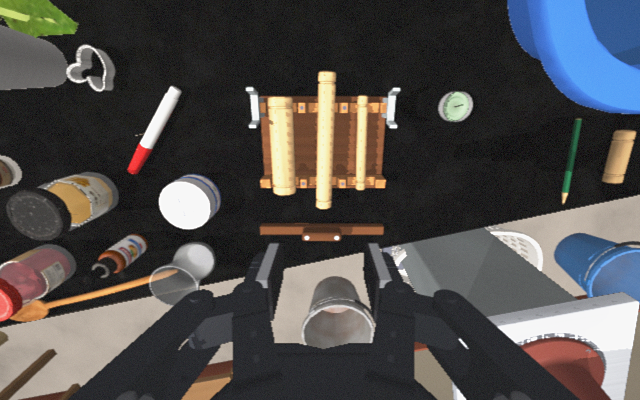

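The bar stands on the table at rows 224–241. The thick rod is at columns 268–294, the long rod at 317–335 and the thin rod at 356–367, all free.

```bash
python3 - <<'E'
from h import *
z=np.load("w6.npz");W=cloud(z["d"],z["K"],z["E"])
T=rect(W,(262,85,304,205),.036,.06);N=rect(W,(352,85,372,200),.026,.045)
print("thick",T); print("long",rect(W,(312,60,340,215),.0335,.06)); print("thin",N); print("bar",rect(W,(250,215,395,250),.01,.045))
go(T[0][0]/1000,T[0][1]/1000,.016,-13.5)
E
```

```text
thick (array([545.2, 352.5]), array([ 28.3, 119.5]), -13.22, 0.0452, 2182)
long (array([535.2, 299.3]), array([ 19. , 169.2]), -14.73, 0.0377, 1883)
thin (array([523.5, 253.7]), array([ 12.1, 118.8]), -12.35, 0.0296, 863)
bar (array([412.2, 333.9]), array([182.7,  14.9]), 76.72, 0.015, 1367)
t 16.1 psi -13.36 tilt 0.09 | before roll [ 32.4 -51.4 229.7] roll 0.002 q6 2.23 | after roll [ 32.  -51.3 229.7]
```

```bash

python3 -m handwheel '[{"tx":11,"ty":-17,"tz":20,"roll":0},{"tx":11,"ty":-17,"tz":30,"roll":0},{"tx":10.5,"ty":-17.5,"tz":40,"roll":0},{"tx":0,"ty":0,"tz":35,"roll":0},{"tx":0,"ty":0,"tz":20,"roll":0},{"tx":0,"ty":0,"tz":0,"roll":0},{"tx":0,"ty":0,"tz":0,"roll":0},{"tx":0,"ty":0,"tz":0,"roll":0}]'
python3 -c "
from h import *
go(.5452,.3525,.016,-13.2)"
```

```text
t: 16.82
tool_pos: [0.5461, 0.3522, 0.1066]
tool_rot: [-3.118, 0.368, -0.004]
contact_force: [1.2, 0.8, 0.8]
opening: 0.0459
grip_force: 0.0
t 16.8 psi -13.44 tilt 0.17 | before roll [-1.2  0.1 90.6] roll -0.004 q6 2.26 | after roll [-1.  -0.1 90.6]
```

```bash

python3 -m handwheel '[{"tx":-1,"ty":0,"tz":25,"roll":-0.004},{"tx":0,"ty":0,"tz":28,"roll":0},{"tx":0,"ty":0,"tz":20,"roll":0},{"tx":0,"ty":0,"tz":10,"roll":0},{"tx":0,"ty":0,"tz":5,"roll":0},{"tx":0,"ty":0,"tz":0,"roll":0},{"tx":0,"ty":0,"tz":0,"roll":0},{"tx":0,"ty":0,"tz":0,"roll":0}]'
python3 -m handwheel '[{"tx":0,"ty":0,"tz":0,"roll":0},{"tx":0,"ty":0,"tz":0,"roll":0},{"tx":0,"ty":0,"tz":0,"roll":0},{"tx":0,"ty":0,"tz":0,"roll":0},{"tx":0,"ty":0,"tz":0,"roll":0}]' 18 40
python3 -c "
from h import *
go(.5452,.3525,.016,-13.2)"
```

```text
t: 17.48
tool_pos: [0.5456, 0.3528, 0.019]
tool_rot: [-3.119, 0.362, -0.005]
contact_force: [0.6, 0.2, 0.1]
opening: 0.0458
grip_force: 0.0
t: 17.9
tool_pos: [0.5452, 0.3525, 0.0183]
tool_rot: [-3.119, 0.362, -0.003]
contact_force: [-1.3, 0.8, 5.3]
opening: 0.0273
grip_force: 40.0
t 17.9 psi -13.25 tilt 0.15 | before roll [-0.   0.   2.3] roll -0.001 q6 2.26 | after roll [0.  0.  2.3]
```

```bash
python3 - <<'E'
from h import *
z=np.load("w2.npz");W=cloud(z["d"],z["K"],z["E"])
p=np.radians(14.26);a=(W[...,:2]-[.4467,-.3208])*1000; X=a@[np.cos(p),np.sin(p)];Y=a@[-np.sin(p),np.cos(p)]
for s in(-1,1): print([(y,[round(float(np.median(W[...,2][(abs(X-x)<3)&(abs(Y-s*y)<1)])*1000)) if ((abs(X-x)<3)&(abs(Y-s*y)<1)).any() else None for x in(-20,0,20)]) for y in range(68,84,2)])
E
python3 -m handwheel '[{"tx":0,"ty":0,"tz":-8,"roll":0},{"tx":0,"ty":0,"tz":-25,"roll":0},{"tx":0,"ty":0,"tz":-40,"roll":0},{"tx":-8,"ty":0,"tz":-40,"roll":0},{"tx":-12,"ty":20,"tz":-30,"roll":0},{"tx":-12,"ty":38,"tz":-15,"roll":0},{"tx":-12,"ty":38,"tz":0,"roll":0},{"tx":-12,"ty":38,"tz":0,"roll":0},{"tx":-10,"ty":38,"tz":0,"roll":0},{"tx":0,"ty":40,"tz":0,"roll":0},{"tx":0,"ty":40,"tz":0,"roll":0},{"tx":0,"ty":40,"tz":0,"roll":0}]'
```

```text
[(68, [320, 7, 6]), (70, [320, 7, 7]), (72, [321, 7, 7]), (74, [321, 9, 7]), (76, [13, 14, 14]), (78, [12, 12, 13]), (80, [None, None, 1]), (82, [1, 1, 1])]
[(68, [7, 6, 6]), (70, [7, 6, 6]), (72, [6, 6, 7]), (74, [12, 12, 11]), (76, [14, 14, 13]), (78, [None, None, None]), (80, [1, 1, 0]), (82, [1, 0, 1])]
t: 18.9
tool_pos: [0.412, 0.0823, 0.1739]
tool_rot: [3.121, -0.36, -0.0]
contact_force: [0.2, -0.7, -0.5]
opening: 0.0272
grip_force: 39.6
```

```bash

python3 -m handwheel '[{"tx":11.5,"ty":38,"tz":0,"roll":0},{"tx":11.5,"ty":38,"tz":0,"roll":0},{"tx":11.5,"ty":38,"tz":0,"roll":0},{"tx":11.5,"ty":38,"tz":0,"roll":0},{"tx":11.5,"ty":38,"tz":0,"roll":0},{"tx":11.5,"ty":38,"tz":0,"roll":0},{"tx":11.5,"ty":38,"tz":0,"roll":0},{"tx":11.5,"ty":38,"tz":0,"roll":0},{"tx":11.5,"ty":30,"tz":10,"roll":0},{"tx":0,"ty":0,"tz":20,"roll":-0.12},{"tx":0,"ty":0,"tz":20,"roll":-0.12},{"tx":0,"ty":0,"tz":10,"roll":-0.12}]'
python3 -m handwheel '[{"tx":0,"ty":0,"tz":0,"roll":-0.12},{"tx":0,"ty":0,"tz":0,"roll":0},{"tx":0,"ty":0,"tz":0,"roll":0},{"tx":0,"ty":0,"tz":0,"roll":0}]'
python3 -c "
from h import *
go(.4351,-.2752,.0183,14.26)"
```

```text
t: 19.9
tool_pos: [0.4359, -0.2649, 0.1113]
tool_rot: [-3.131, -0.209, 0.005]
contact_force: [-0.0, 1.2, -0.6]
opening: 0.0267
grip_force: 39.7
t: 20.23
tool_pos: [0.4378, -0.2654, 0.1148]
tool_rot: [3.117, 0.386, 0.001]
contact_force: [-0.1, -0.5, -0.7]
opening: 0.0269
grip_force: 39.7
t 20.2 psi 14.12 tilt 0.05 | before roll [-5.1  8.8 96.5] roll -0.002 q6 0.63 | after roll [-5.   8.9 96.5]
```

```bash

python3 -m handwheel '[{"tx":-5,"ty":9,"tz":0,"roll":-0.002},{"tx":0,"ty":0,"tz":20,"roll":0},{"tx":0,"ty":0,"tz":25,"roll":0},{"tx":0,"ty":0,"tz":20,"roll":0},{"tx":0,"ty":0,"tz":10,"roll":0},{"tx":0,"ty":0,"tz":0,"roll":0},{"tx":0,"ty":0,"tz":0,"roll":0},{"tx":0,"ty":0,"tz":0,"roll":0}]'
python3 -c "
from h import *
go(.4351,-.2752,.0183,14.26)"
```

```text
t: 20.9
tool_pos: [0.4359, -0.2762, 0.0408]
tool_rot: [3.115, 0.392, 0.003]
contact_force: [1.0, -1.0, -0.6]
opening: 0.0268
grip_force: 39.8
t 20.9 psi 14.35 tilt 0.15 | before roll [-0.6 -1.2 22.5] roll 0.002 q6 0.61 | after roll [-0.5 -1.2 22.5]
```

```bash

python3 -m handwheel '[{"tx":-0.5,"ty":-1,"tz":8,"roll":0},{"tx":0,"ty":0,"tz":7,"roll":0},{"tx":0,"ty":0,"tz":4,"roll":0},{"tx":0,"ty":0,"tz":2,"roll":0},{"tx":0,"ty":0,"tz":0.5,"roll":0},{"tx":0,"ty":0,"tz":0,"roll":0},{"tx":0,"ty":0,"tz":0,"roll":0}]'
python3 -c "
from h import *
go(.4351,-.2752,.0183,14.26)"
```

```text
t: 21.48
tool_pos: [0.4342, -0.2744, 0.0183]
tool_rot: [-3.117, -0.393, 0.001]
contact_force: [-3.0, 1.3, 5.0]
opening: 0.027
grip_force: 40.4
t 21.5 psi 14.38 tilt 0.03 | before roll [ 0.6  0.9 -0. ] roll 0.002 q6 0.61 | after roll [ 0.6  0.9 -0. ]
```

Contact force is 5 N, so the rod is seated. I'll release it, rise and check.

```bash

python3 -m handwheel '[{"tx":0,"ty":0,"tz":0,"roll":0},{"tx":0,"ty":0,"tz":0,"roll":0},{"tx":0,"ty":0,"tz":0,"roll":0}]' 40
python3 -m handwheel '[{"tx":0,"ty":0,"tz":-10,"roll":0},{"tx":0,"ty":0,"tz":-30,"roll":0},{"tx":0,"ty":0,"tz":-40,"roll":0},{"tx":0,"ty":0,"tz":-40,"roll":0},{"tx":-6,"ty":0,"tz":-40,"roll":0},{"tx":-6,"ty":0,"tz":-40,"roll":0},{"tx":-6,"ty":0,"tz":-20,"roll":0},{"tx":0,"ty":0,"tz":0,"roll":0},{"tx":0,"ty":0,"tz":0,"roll":0},{"tx":0,"ty":0,"tz":0,"roll":0}]'
cat >> h.py <<'E'
def traycheck(W):
    p=np.radians(14.26);a=W.copy();b=(W[...,:2]-[.4467,-.3208]);a[...,0]=b@[np.cos(p),np.sin(p)];a[...,1]=b@[-np.sin(p),np.cos(p)]
    for n,y,z in(("thin",-51,.0265),("mid",-6,.0355),("thick",47,.042)):
        m=(abs(a[...,0])<.066)&(abs(a[...,1]*1000-y)<20)&(a[...,2]>z)&(a[...,2]<z+.012)
        m&=~((abs(abs(a[...,0])-.042)<.008)&(a[...,2]<.034))
        if m.sum()<50: print(n,"none"); continue
        P=a[m]; print(n,[np.round(t,1) for t in cv2.minAreaRect((P[:,:2]*1000).astype(np.float32))],"x",np.percentile(P[:,0]*1000,[1,99]).round(1),"ymid",(np.percentile(P[:,1]*1000,[2,98]).mean()).round(1),"ztop",np.median(P[:,2]).round(4))
E
python3 - <<'E'
from h import *
im,d,K,E=grab("wrist"); save("w7.png",im); np.savez("w7.npz",im=im,d=d,K=K,E=E)
traycheck(cloud(d,K,E)); go(.502,.31,.25,-13.4)
E
```

```text
t: 21.73
tool_pos: [0.4342, -0.2743, 0.0175]
tool_rot: [-3.117, -0.393, 0.0]
contact_force: [0.4, -0.1, -0.9]
opening: 0.04
grip_force: 0.0
t: 22.57
tool_pos: [0.4164, -0.2784, 0.2369]
tool_rot: [-3.116, -0.393, 0.001]
contact_force: [0.6, 0.4, -0.4]
opening: 0.0399
grip_force: 0.0
thin none
mid [array([ 0.3, -6.8]), array([ 17.3, 119.1]), np.float64(89.9)] x [-57.5  58.9] ymid -6.9 ztop 0.0381
thick [array([-0.8, 46.7]), array([ 23.2, 119.3]), np.float64(89.5)] x [-58.4  57.8] ymid 47.1 ztop 0.0459
t 22.6 psi 14.38 tilt 0.17 | before roll [ 229.2 -548.4  -13.1] roll 0.485 q6 0.58 | after roll [ -52.8 -592.   -14.1]
```

View pics/w7.png

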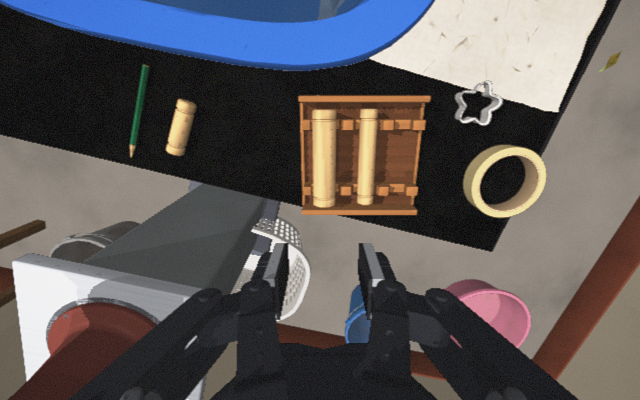

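The picture shows the thick rod (columns 313–336) and the middle rod (358–378) lying in their notches, so both are seated. Next is the thin rod.

```bash

python3 -m handwheel '[{"tx":16.8,"ty":-34.9,"tz":0,"roll":0},{"tx":16.8,"ty":-34.9,"tz":0,"roll":0},{"tx":16.8,"ty":-34.9,"tz":0,"roll":0},{"tx":16.8,"ty":-34.9,"tz":0,"roll":0},{"tx":16.8,"ty":-34.9,"tz":0,"roll":0},{"tx":16.8,"ty":-34.9,"tz":0,"roll":0},{"tx":16.8,"ty":-34.9,"tz":0,"roll":0},{"tx":16.8,"ty":-34.9,"tz":0,"roll":0},{"tx":16.8,"ty":-34.9,"tz":0,"roll":0},{"tx":16.8,"ty":-34.9,"tz":0,"roll":0},{"tx":16.8,"ty":-34.9,"tz":0,"roll":0},{"tx":16.8,"ty":-34.9,"tz":0,"roll":0}]' 32
python3 -m handwheel '[{"tx":16.8,"ty":-34.9,"tz":10,"roll":0},{"tx":16.8,"ty":-34.9,"tz":20,"roll":0.12},{"tx":0,"ty":0,"tz":30,"roll":0.12},{"tx":0,"ty":0,"tz":30,"roll":0.12},{"tx":0,"ty":0,"tz":20,"roll":0.107},{"tx":0,"ty":0,"tz":0,"roll":0},{"tx":0,"ty":0,"tz":0,"roll":0},{"tx":0,"ty":0,"tz":0,"roll":0}]'
python3 -c "
from h import *
go(.5235,.2537,.0105,-12.35)"
```

```text
t: 23.62
tool_pos: [0.507, 0.179, 0.2352]
tool_rot: [3.116, 0.394, -0.006]
contact_force: [-0.5, -0.9, 0.4]
opening: 0.032
grip_force: 0.0
t: 24.28
tool_pos: [0.5233, 0.2512, 0.129]
tool_rot: [-3.124, 0.336, -0.0]
contact_force: [0.2, 0.4, 0.5]
opening: 0.032
grip_force: 0.0
t 24.3 psi -12.26 tilt 0.01 | before roll [ -0.3  -2.4 118.5] roll 0.002 q6 2.1 | after roll [ -0.3  -2.4 118.5]
```

```bash

python3 -m handwheel '[{"tx":0,"ty":-2.4,"tz":20,"roll":0},{"tx":0,"ty":0,"tz":30,"roll":0},{"tx":0,"ty":0,"tz":25,"roll":0},{"tx":0,"ty":0,"tz":20,"roll":0},{"tx":0,"ty":0,"tz":10,"roll":0},{"tx":0,"ty":0,"tz":5,"roll":0},{"tx":0,"ty":0,"tz":3,"roll":0},{"tx":0,"ty":0,"tz":0,"roll":0},{"tx":0,"ty":0,"tz":0,"roll":0},{"tx":0,"ty":0,"tz":0,"roll":0}]'
python3 -c "
from h import *
go(.5235,.2537,.013,-12.35)"
```

```text
t: 25.12
tool_pos: [0.5247, 0.2539, 0.0173]
tool_rot: [-3.122, 0.339, -0.004]
contact_force: [-0.2, -0.5, -0.4]
opening: 0.032
grip_force: 0.0
t 25.1 psi -12.38 tilt 0.16 | before roll [-1.2  0.5  4.3] roll -0.0 q6 2.11 | after roll [-1.2  0.5  4.3]
```

```bash

python3 -m handwheel '[{"tx":-1,"ty":0.4,"tz":2,"roll":0},{"tx":0,"ty":0,"tz":0,"roll":0},{"tx":0,"ty":0,"tz":0,"roll":0}]'
python3 -m handwheel '[{"tx":0,"ty":0,"tz":0,"roll":0},{"tx":0,"ty":0,"tz":0,"roll":0},{"tx":0,"ty":0,"tz":0,"roll":0},{"tx":0,"ty":0,"tz":0,"roll":0},{"tx":0,"ty":0,"tz":0,"roll":0}]' 3 35
python3 -c "
from h import *
go(.5235,.2537,.013,-12.35)"
```

```text
t: 25.37
tool_pos: [0.5225, 0.2534, 0.0138]
tool_rot: [-3.123, 0.339, -0.0]
contact_force: [-0.1, -0.1, 0.7]
opening: 0.0319
grip_force: 0.0
t: 25.78
tool_pos: [0.5225, 0.2534, 0.0137]
tool_rot: [-3.123, 0.339, -0.0]
contact_force: [-1.7, -0.7, 1.4]
opening: 0.0105
grip_force: 36.7
t 25.8 psi -12.39 tilt 0.00 | before roll [ 0.9 -0.5  0.7] roll -0.001 q6 2.11 | after roll [ 0.9 -0.5  0.7]
```

```bash

python3 -m handwheel '[{"tx":0,"ty":0,"tz":-8,"roll":0},{"tx":0,"ty":0,"tz":-25,"roll":0},{"tx":0,"ty":0,"tz":-40,"roll":0},{"tx":-8,"ty":0,"tz":-40,"roll":0},{"tx":-12,"ty":20,"tz":-30,"roll":0},{"tx":-12,"ty":38,"tz":-15,"roll":0},{"tx":-12,"ty":38,"tz":0,"roll":0},{"tx":-12,"ty":38,"tz":0,"roll":0},{"tx":0,"ty":38,"tz":0,"roll":0},{"tx":0,"ty":40,"tz":0,"roll":0},{"tx":0,"ty":40,"tz":0,"roll":0},{"tx":0,"ty":40,"tz":0,"roll":0}]'
python3 -m handwheel '[{"tx":14,"ty":38,"tz":0,"roll":0},{"tx":14,"ty":38,"tz":0,"roll":0},{"tx":14,"ty":38,"tz":0,"roll":0},{"tx":14,"ty":38,"tz":0,"roll":0},{"tx":14,"ty":38,"tz":0,"roll":0},{"tx":14,"ty":38,"tz":0,"roll":0},{"tx":14,"ty":38,"tz":0,"roll":0},{"tx":14,"ty":38,"tz":0,"roll":0},{"tx":14,"ty":20,"tz":0,"roll":0},{"tx":0,"ty":0,"tz":10,"roll":-0.12},{"tx":0,"ty":0,"tz":20,"roll":-0.12},{"tx":0,"ty":0,"tz":20,"roll":-0.12}]'
python3 -m handwheel '[{"tx":0,"ty":0,"tz":0,"roll":-0.105},{"tx":0,"ty":0,"tz":0,"roll":0},{"tx":0,"ty":0,"tz":0,"roll":0},{"tx":0,"ty":0,"tz":0,"roll":0}]'
python3 -c "
from h import *
go(.4583,-.3704,.014,14.26)"
```

```text
t: 26.78
tool_pos: [0.4048, -0.0205, 0.1719]
tool_rot: [3.123, -0.337, 0.003]
contact_force: [0.4, -0.7, -0.3]
opening: 0.011
grip_force: 36.5
t: 27.78
tool_pos: [0.4597, -0.364, 0.1221]
tool_rot: [3.131, 0.233, 0.003]
contact_force: [0.2, -0.2, 0.7]
opening: 0.011
grip_force: 36.5
t: 28.12
tool_pos: [0.4596, -0.3631, 0.1225]
tool_rot: [3.116, 0.386, 0.002]
contact_force: [-0.1, 0.2, -1.1]
opening: 0.0106
grip_force: 36.5
t 28.1 psi 14.13 tilt 0.12 | before roll [ -3.2   6.6 108.5] roll -0.002 q6 0.53 | after roll [ -3.1   6.8 108.5]
```

```bash

python3 -m handwheel '[{"tx":-3,"ty":6.7,"tz":0,"roll":-0.002},{"tx":0,"ty":0,"tz":20,"roll":0},{"tx":0,"ty":0,"tz":25,"roll":0},{"tx":0,"ty":0,"tz":25,"roll":0},{"tx":0,"ty":0,"tz":15,"roll":0},{"tx":0,"ty":0,"tz":0,"roll":0},{"tx":0,"ty":0,"tz":0,"roll":0},{"tx":0,"ty":0,"tz":0,"roll":0}]'
python3 -c "
from h import *
go(.4583,-.3704,.014,14.26)"
```

```text
t: 28.78
tool_pos: [0.4588, -0.371, 0.0381]
tool_rot: [3.115, 0.392, 0.003]
contact_force: [-0.0, 0.1, -0.0]
opening: 0.0107
grip_force: 36.5
t 28.8 psi 14.34 tilt 0.17 | before roll [-0.3 -0.8 24.1] roll 0.001 q6 0.51 | after roll [-0.3 -0.7 24.1]
```

```bash

python3 -m handwheel '[{"tx":0,"ty":-0.6,"tz":8,"roll":0},{"tx":0,"ty":0,"tz":7,"roll":0},{"tx":0,"ty":0,"tz":5,"roll":0},{"tx":0,"ty":0,"tz":2,"roll":0},{"tx":0,"ty":0,"tz":1,"roll":0},{"tx":0,"ty":0,"tz":0,"roll":0},{"tx":0,"ty":0,"tz":0,"roll":0},{"tx":0,"ty":0,"tz":0,"roll":0}]'
python3 -c "
from h import *
go(.4583,-.3704,.014,14.26)"
```

```text
t: 29.45
tool_pos: [0.4577, -0.3693, 0.0137]
tool_rot: [3.117, 0.393, -0.0]
contact_force: [-1.4, 2.0, 4.9]
opening: 0.0107
grip_force: 37.1
t 29.4 psi 14.38 tilt 0.01 | before roll [ 0.3  1.2 -0.3] roll 0.002 q6 0.51 | after roll [ 0.3  1.2 -0.3]
```

```bash

python3 -m handwheel '[{"tx":0,"ty":0,"tz":0,"roll":0},{"tx":0,"ty":0,"tz":0,"roll":0},{"tx":0,"ty":0,"tz":0,"roll":0}]' 20
python3 -m handwheel '[{"tx":0,"ty":0,"tz":-10,"roll":0},{"tx":0,"ty":0,"tz":-30,"roll":0},{"tx":0,"ty":0,"tz":-40,"roll":0},{"tx":0,"ty":0,"tz":-40,"roll":0},{"tx":-10,"ty":-20,"tz":-40,"roll":0},{"tx":-10,"ty":-20,"tz":-40,"roll":0},{"tx":-10,"ty":-20,"tz":-20,"roll":0},{"tx":0,"ty":0,"tz":0,"roll":0},{"tx":0,"ty":0,"tz":0,"roll":0},{"tx":0,"ty":0,"tz":0,"roll":0}]'
python3 - <<'E'
from h import *
im,d,K,E=grab("wrist"); save("w8.png",im); np.savez("w8.npz",im=im,d=d,K=K,E=E)
traycheck(cloud(d,K,E)); go(.4122,.3339,.17,76.7)
E
```

```text
t: 29.7
tool_pos: [0.4576, -0.3691, 0.0128]
tool_rot: [-3.117, -0.393, 0.0]
contact_force: [-0.9, 0.1, -0.0]
opening: 0.0199
grip_force: 0.0
t: 30.53
tool_pos: [0.4163, -0.3215, 0.2254]
tool_rot: [-3.117, -0.393, 0.0]
contact_force: [-1.1, 0.3, -0.1]
opening: 0.0199
grip_force: 0.0
thin [array([ -0.6, -49.1]), array([119.5,  35.3]), np.float64(1.0)] x [-58.6  59.1] ymid -50.5 ztop 0.0297
mid [array([ 0.5, -7.5]), array([119.1,  16.3]), np.float64(0.4)] x [-57.3  59. ] ymid -6.8 ztop 0.0381
thick [array([-0.6, 46.5]), array([119. ,  23.1]), np.float64(0.2)] x [-58.5  57.8] ymid 46.9 ztop 0.0459
t 30.6 psi 14.36 tilt 0.14 | before roll [ 158.8 -635.6   55.5] roll -1.088 q6 0.52 | after roll [ 636.8 -154.5   54.4]
```

View pics/w8.png

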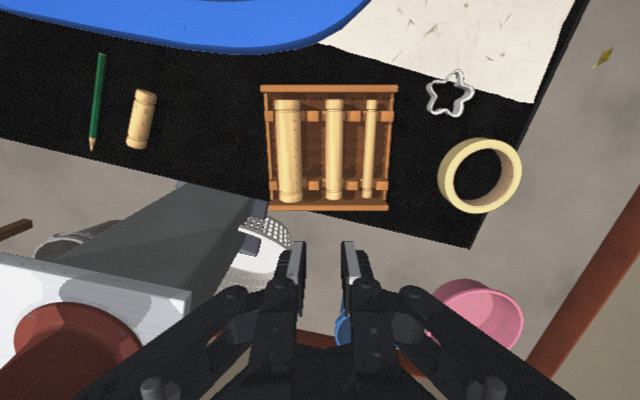

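All three rods lie in their own beds: thick at column 289, middle at 333 and thin at 370. Next I'll fetch the bar.

```bash

python3 -m handwheel '[{"tx":9.2,"ty":-37.4,"tz":0,"roll":0},{"tx":9.2,"ty":-37.4,"tz":0,"roll":0},{"tx":9.2,"ty":-37.4,"tz":0,"roll":0},{"tx":9.2,"ty":-37.4,"tz":0,"roll":0},{"tx":9.2,"ty":-37.4,"tz":0,"roll":0},{"tx":9.2,"ty":-37.4,"tz":0,"roll":0},{"tx":9.2,"ty":-37.4,"tz":0,"roll":0},{"tx":9.2,"ty":-37.4,"tz":0,"roll":0},{"tx":9.2,"ty":-37.4,"tz":0,"roll":0},{"tx":9.2,"ty":-37.4,"tz":0,"roll":0},{"tx":9.2,"ty":-37.4,"tz":0,"roll":0},{"tx":9.2,"ty":-37.4,"tz":0,"roll":0}]' 28
python3 -m handwheel '[{"tx":9.2,"ty":-37.4,"tz":5,"roll":0},{"tx":9.2,"ty":-37.4,"tz":5,"roll":0},{"tx":9.2,"ty":-37.4,"tz":5,"roll":0},{"tx":9.2,"ty":-37.4,"tz":5,"roll":0},{"tx":9.2,"ty":-37.4,"tz":5,"roll":-0.12},{"tx":0,"ty":0,"tz":5,"roll":-0.121},{"tx":0,"ty":0,"tz":5,"roll":-0.121},{"tx":0,"ty":0,"tz":5,"roll":-0.121},{"tx":0,"ty":0,"tz":5,"roll":-0.121},{"tx":0,"ty":0,"tz":5,"roll":-0.121},{"tx":0,"ty":0,"tz":0,"roll":-0.121},{"tx":0,"ty":0,"tz":0,"roll":-0.121}]'
python3 -m handwheel '[{"tx":0,"ty":0,"tz":0,"roll":-0.121},{"tx":0,"ty":0,"tz":0,"roll":0},{"tx":0,"ty":0,"tz":0,"roll":0},{"tx":0,"ty":0,"tz":0,"roll":0},{"tx":0,"ty":0,"tz":0,"roll":0}]'
python3 -c "
from h import *
go(.4098,.333,.0179,76.7)"
```

```text
t: 31.58
tool_pos: [0.4112, 0.1423, 0.224]
tool_rot: [3.117, 0.393, -0.005]
contact_force: [0.9, -0.5, 0.9]
opening: 0.0282
grip_force: 0.0
t: 32.58
tool_pos: [0.4093, 0.3325, 0.1727]
tool_rot: [-2.571, -1.804, 0.009]
contact_force: [0.3, -1.0, -0.8]
opening: 0.028
grip_force: 0.0
t: 33.0
tool_pos: [0.41, 0.333, 0.1753]
tool_rot: [-2.465, -1.947, 0.002]
contact_force: [-0.0, -0.6, -0.8]
opening: 0.0281
grip_force: 0.0
t 33.0 psi 76.60 tilt 0.08 | before roll [ 1.000e-01 -1.000e-01  1.574e+02] roll -0.002 q6 0.77 | after roll [ -0.   -0.2 157.4]
```

```bash

python3 -m handwheel '[{"tx":0,"ty":0,"tz":25,"roll":0},{"tx":0,"ty":0,"tz":30,"roll":0},{"tx":0,"ty":0,"tz":30,"roll":0},{"tx":0,"ty":0,"tz":20,"roll":0},{"tx":0,"ty":0,"tz":15,"roll":0},{"tx":0,"ty":0,"tz":12,"roll":0},{"tx":0,"ty":0,"tz":10,"roll":0},{"tx":0,"ty":0,"tz":8,"roll":0},{"tx":0,"ty":0,"tz":4,"roll":0},{"tx":0,"ty":0,"tz":0,"roll":0},{"tx":0,"ty":0,"tz":0,"roll":0},{"tx":0,"ty":0,"tz":0,"roll":0}]'
python3 -c "
from h import *
go(.4098,.333,.0179,76.7)"
```

```text
t: 34.0
tool_pos: [0.4109, 0.3336, 0.023]
tool_rot: [2.464, 1.949, 0.003]
contact_force: [0.8, 0.6, -0.2]
opening: 0.0279
grip_force: 0.0
t 34.0 psi 76.70 tilt 0.10 | before roll [-0.8 -0.9  5.1] roll 0.0 q6 0.77 | after roll [-0.8 -0.9  5.1]
```

```bash

python3 -m handwheel '[{"tx":-0.6,"ty":-0.5,"tz":3,"roll":0},{"tx":0,"ty":0,"tz":0,"roll":0},{"tx":0,"ty":0,"tz":0,"roll":0}]'
python3 -m handwheel '[{"tx":0,"ty":0,"tz":0,"roll":0},{"tx":0,"ty":0,"tz":0,"roll":0},{"tx":0,"ty":0,"tz":0,"roll":0},{"tx":0,"ty":0,"tz":0,"roll":0},{"tx":0,"ty":0,"tz":0,"roll":0}]' 5 50
python3 -c "
from h import *
go(.5779,.2926,.066,76.6)"
```

```text
t: 34.25
tool_pos: [0.4095, 0.3327, 0.0192]
tool_rot: [2.464, 1.949, 0.0]
contact_force: [-0.0, -0.1, -0.2]
opening: 0.0283
grip_force: 0.0
t: 34.67
tool_pos: [0.4098, 0.3328, 0.0193]
tool_rot: [2.464, 1.949, 0.001]
contact_force: [-0.2, 0.6, 1.9]
opening: 0.0124
grip_force: 51.5
t 34.7 psi 76.71 tilt 0.04 | before roll [ -0.4 172.9 -46.6] roll 0.002 q6 0.77 | after roll [-1.000e-01  1.728e+02 -4.670e+01]
```

```bash

python3 -m handwheel '[{"tx":0,"ty":0,"tz":-10,"roll":0},{"tx":0,"ty":0,"tz":-30,"roll":0},{"tx":0,"ty":0,"tz":-35,"roll":0},{"tx":0,"ty":0,"tz":-35,"roll":0},{"tx":0,"ty":15,"tz":-10,"roll":0},{"tx":0,"ty":30,"tz":0,"roll":0},{"tx":0,"ty":35,"tz":0,"roll":0},{"tx":0,"ty":35,"tz":0,"roll":0},{"tx":0,"ty":30,"tz":0,"roll":0},{"tx":0,"ty":28,"tz":0,"roll":0},{"tx":0,"ty":0,"tz":0,"roll":0},{"tx":0,"ty":0,"tz":0,"roll":0}]'
python3 -m handwheel '[{"tx":0,"ty":0,"tz":0,"roll":0.002},{"tx":0,"ty":0,"tz":0,"roll":0},{"tx":0,"ty":0,"tz":0,"roll":0}]'
python3 -c "
from h import *
go(.5779,.2926,.067,76.55)"
```

```text
t: 35.67
tool_pos: [0.5786, 0.2922, 0.1389]
tool_rot: [-2.465, -1.947, 0.001]
contact_force: [0.3, 0.1, -1.5]
opening: 0.0126
grip_force: 51.2
t: 35.92
tool_pos: [0.5767, 0.2933, 0.139]
tool_rot: [-2.464, -1.948, 0.001]
contact_force: [1.1, -0.7, -0.9]
opening: 0.0131
grip_force: 51.2
t 35.9 psi 76.65 tilt 0.03 | before roll [-0.4  1.3 72. ] roll 0.002 q6 0.59 | after roll [-0.4  1.3 72. ]
```

```bash

python3 -m handwheel '[{"tx":0,"ty":1,"tz":15,"roll":0.002},{"tx":0,"ty":0,"tz":20,"roll":0},{"tx":0,"ty":0,"tz":12,"roll":0},{"tx":0,"ty":0,"tz":8,"roll":0},{"tx":0,"ty":0,"tz":6,"roll":0},{"tx":0,"ty":0,"tz":4,"roll":0},{"tx":0,"ty":0,"tz":2,"roll":0},{"tx":0,"ty":0,"tz":0,"roll":0},{"tx":0,"ty":0,"tz":0,"roll":0},{"tx":0,"ty":0,"tz":0,"roll":0}]'
python3 -c "
from h import *
go(.5779,.2926,.067,76.55)"
```

```text
t: 36.75
tool_pos: [0.5795, 0.2929, 0.073]
tool_rot: [2.467, 1.944, 0.002]
contact_force: [-0.7, 0.7, -1.1]
opening: 0.0128
grip_force: 51.2
t 36.8 psi 76.48 tilt 0.09 | before roll [-0.6 -1.5  6. ] roll -0.001 q6 0.59 | after roll [-0.6 -1.5  6. ]
```

```bash

python3 -m handwheel '[{"tx":0,"ty":-0.8,"tz":3,"roll":0},{"tx":0,"ty":0,"tz":2,"roll":0},{"tx":0,"ty":0,"tz":1,"roll":0},{"tx":0,"ty":0,"tz":0,"roll":0},{"tx":0,"ty":0,"tz":0,"roll":0},{"tx":0,"ty":0,"tz":0,"roll":0}]'
python3 -c "
from h import *
go(.5779,.2926,.067,76.55)"
```

```text
t: 37.25
tool_pos: [0.5784, 0.293, 0.0673]
tool_rot: [2.467, 1.944, 0.001]
contact_force: [-2.3, -1.4, 5.4]
opening: 0.0125
grip_force: 51.9
t 37.2 psi 76.48 tilt 0.03 | before roll [-0.5 -0.4  0.3] roll -0.001 q6 0.59 | after roll [-0.5 -0.4  0.3]
```

The bar is seated: z is 67.3 mm as predicted, with 5 N of contact. I'll release it, retreat and check.

```bash

python3 -m handwheel '[{"tx":0,"ty":0,"tz":0,"roll":0},{"tx":0,"ty":0,"tz":0,"roll":0},{"tx":0,"ty":0,"tz":0,"roll":0}]' 30
python3 -m handwheel '[{"tx":0,"ty":0,"tz":-10,"roll":0},{"tx":0,"ty":0,"tz":-30,"roll":0},{"tx":0,"ty":0,"tz":-40,"roll":0},{"tx":0,"ty":0,"tz":-40,"roll":0},{"tx":-8,"ty":-20,"tz":-40,"roll":0},{"tx":-8,"ty":-20,"tz":-40,"roll":0},{"tx":-6,"ty":-20,"tz":0,"roll":0},{"tx":0,"ty":0,"tz":0,"roll":0},{"tx":0,"ty":0,"tz":0,"roll":0},{"tx":0,"ty":0,"tz":0,"roll":0}]'
python3 - <<'E'
from h import *
im,d,K,E=grab("wrist"); save("w9.png",im); W=cloud(d,K,E)
t,td,tK,tE=grab("top")
old=np.load("top0.npz")["im"]
save("t9.png",cv2.resize(np.vstack([old[150:260,185:475],t[150:260,185:475]]),None,fx=2.5,fy=2.5))
print("grip",rect(W,(300,40,420,240),.080,.09)); print("bar",rect(W,(300,40,420,240),.059,.066)); go(.53,.28,.25,76.5)
E
```

```text
t: 37.5
tool_pos: [0.578, 0.2928, 0.0657]
tool_rot: [-2.468, -1.944, 0.0]
contact_force: [0.7, 0.5, -0.5]
opening: 0.03
grip_force: 0.0
t: 38.33
tool_pos: [0.5181, 0.2858, 0.2587]
tool_rot: [-2.467, -1.944, 0.001]
contact_force: [0.6, 0.5, -0.4]
opening: 0.03
grip_force: 0.0
grip (array([581. , 294.6]), array([55.2, 14. ]), 75.91, 0.084, 552)
bar (array([586.5, 293.1]), array([181.3,  26.3]), 76.62, 0.0624, 1189)
t 38.4 psi 76.46 tilt 0.14 | before roll [-2.8 12.8  7.8] roll -0.001 q6 0.61 | after roll [-2.8 12.8  7.8]
```

View pics/w9.png

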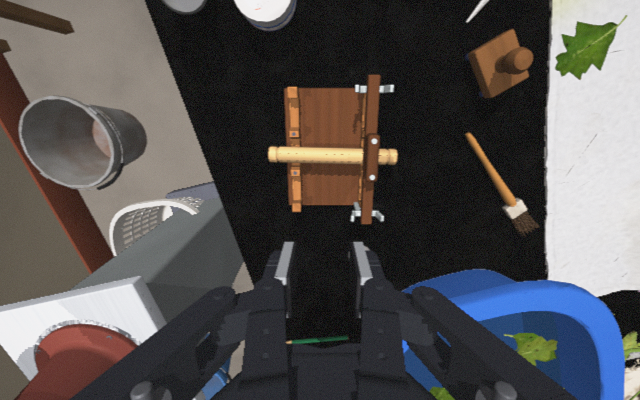

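View pics/t9.png

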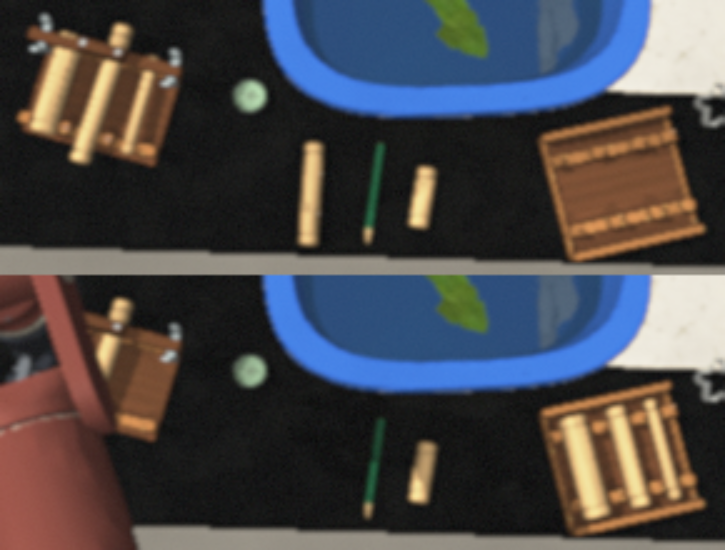

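The bar rests in both brackets: column 372 in the wrist view, less than 2 mm from its first pose. The long rod and the offcut are unmoved, and the tray holds all three rods.

```bash
python3 -c "
from station import ctrl
print(ctrl.finish_job())"
```

```text
the job is handed in; nothing more can be done
None
```

The job is handed in at about 38 s of robot time: the last pictures and depth readings showed the thin, middle and thick rods in their tray beds, the keeper bar back in both brackets, and the long rod and offcut where they started; no verdict was returned.

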